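# Hang the slide carrier on the dryer and start it

### The arm

A 7-joint arm with a two-finger parallel gripper is mounted at the origin on the work surface. World frame = base frame: x ahead of the robot, y to its left, z up, the work surface at z = 0. Lengths are in m, angles in degrees, forces in N, time in s.
With the tool pointing down it reaches from about 0.425 to 0.875 m from the base axis. Payload 4.7 kg.
Tool frame: the origin (TCP) lies at the very end of the fingers, on their centre line; the grasp point (between the pads) lies 19 mm behind it; z points along the fingers, y is the line along which they close (so a half turn about z gives the same grasp; the last joint's range is limited). The gripper opens to 87 mm and grips with 3 to 60 N. Pads are 19 mm wide; open, the fingers measure 117 mm over their backs; the gripper's body (75 mm by 190 mm) begins 51 mm behind the grasp point.
Start: joints at [-69.093, 18.392, -4.016, 83.108, 1.295, 78.541, -3.26], TCP at [0.223, 0.61, 0.223] pointing down, gripper open.
Joint ranges: [-163.93, 163.93], [-17.29, 119.83], [-79.2, 71.16], [3.27, 140.29], [-89.18, 269.18], [5.43, 117.66], [-154.24, 154.24]. Speed limits (degrees/s): [147.25, 147.25, 180, 180, 180, 180, 180].

### API

Orientations are given as [roll, pitch, yaw] about the fixed x, y, z axes, in that order (R = Rz(yaw) Ry(pitch) Rx(roll)).
In Python, from cell import get_obs, cams, ticket, finder gives the robot as it stands.
- The arm moves only by the shell command python3 -m creep 'ROWS' [FORCE]. ROWS is text: rows parted by semicolons, each of 5 numbers parted by spaces: the shift along the world's x, y, z in m, then the turn about the world's z in degrees, then the finger opening in m, from 0 to 0.087. A call has 1 to 8 rows; each row shifts and turns the commanded pose from where the row before left it; what a row does not reach is not made up. A row lasts 1/8 s, in which the tool goes at most 62.5 mm and 10.7 degrees, less where a joint would pass 70% of its speed; a pose out of reach is approached as far as the arm can. A call with a gripper value outside its range is refused whole. The fingers move at their own pace and stop on an object; FORCE is the grip in N (left out, the last holds). Time passes only in rows, so rows that do not move let the fingers close. It gives the time, the measured TCP pose, the force, the opening and the grip force at its end, in the units of the state.
- get_obs(): the state, without advancing time (a new reading comes with each control period).
- cams.read_camera(name): name is "scene" or "side" or "wrist"; returns the picture (480x640x3 uint8, red, green, blue); there is no depth.
- cams.calibration(name): a dict with "fx", "fy", "cx", "cy" (pixels), "k1" (the pictures are not rectified: a ray, as slopes to the right and down, at radius r is drawn at 1 + k1 r^2 times it, then the intrinsics apply), "extrinsics" (4x4, takes a point from world to camera coordinates). Camera axes: x right, y down, z forward; pixel columns grow to the right and rows downward; lengths in m; the calibration is good to about 2 mm. A picture is of the moment at which its call begins: read the wrist's pose just before it. calibration takes no time and is no camera call; for the wrist camera it gives the pose at the moment of the call.
- ticket.sign_off(): hands the job in; it is judged then, once.
Trained networks look in the newest picture that a camera, given by its name, has taken for a name from the list of things; names that differ only in an ending like _2 or _b are one class to them, and where a whole thing is asked for, a point or a joint stands for the part that bears it (a point fixed in the world has none). Each returns a list of dicts, best first, with "p" (0 to 1); they miss things now and then, are a little off and sometimes report something else, mostly with a low value. They report only what shows in the picture. A call takes as long as a camera call. They do not tell look-alikes from the thing itself.
- finder.masks_of(name, camera): "mask" (480x640 bool, what is visible of it) and "xy" ([column, row] in pixels, amid what is visible of it).
- finder.tip_of(name, camera): "xy" ([column, row] in pixels: a listed point, or the origin of a listed thing).
The state is a dict: "time_s": time; "qpos": joint angles; "joint_velocities": joint speeds; "effort": joint torques, N m; "tool_pos": TCP position; "tool_rot": TCP orientation; "force": force on the tool from outside, world axes, zero at the start; "wrist_torque": the same for the moment, N m; "grip_width": finger opening in m; "grasp_force": force on a finger pad.
Only numpy, scipy, OpenCV 4.12 (cv2) and the standard library are available. Lean on these libraries where they do the work, as an engineer would, in place of code of your own. Each camera call takes 0.05 s, during which the arm holds its last target. There are 200 camera calls.

### The job

Hang the slide carrier that has the keyhole on the free headed stud of the sloping slide dryer (the stud can be clamped a little higher or lower on its strip): pass the keyhole over the stud's head, press the carrier down on the sprung catch bar and bring it down the slope until it is fully home and the catch has snapped up behind it, lying flat and straight down the face, and let go of it. Only then press the dryer's start button fully down and release it. Work gently, without forcing the carrier against the dryer, and leave the plain plate and the other loose things where they stand.

Things in the scene. Friction and masses are not known exactly. Their poses are not given: they have to be found in the camera images.
- carrier: Loose steel slide carrier, plate 150 x 56 x 5 mm, 250 g. Origin: centre of underside; x along its length to the keyhole end, z out of the ribbed face. Grip rib 40 (x) x 12 (y) mm, centred at x = -30 mm, rising from the plate to z = 27 mm. Keyhole right through, on the centre line: hole 22 mm wide, x = 21 to 43 mm (corners cut 5 mm), then slot 12 mm wide to its closed end at x = 60 mm.
- carrier_hole (a point): Centre of the keyhole's wide hole, on the carrier's underside (x = 32 mm); axes as the carrier's.
- carrier_seat (a point): Point on the carrier's underside, in the slot (x = 56 mm), that lies on the stud's axis when the stud's neck touches the slot's closed end; axes as the carrier's.
- carrier_grip (a point): Centre of the top of the carrier's grip rib; axes as the carrier's.
- blank: Loose plain steel plate with the same outline, rib, size and frame as the carrier but no keyhole. Not to be used.
- dryer: Fixed slide dryer, base 220 x 270 mm; aluminium face 260 wide, 230 mm long, sloping at 35 degrees, rising from 35 mm at its front (-x) to 167 mm. Origin: centre of underside; x front to back, z up. Studs on the face at y = +85 mm (taken by a fixed carrier) and y = -30 mm (free, on the rail). Control block 110 x 82 x 55 mm high with the button, at front, centred at x = -45, y = -174 mm.
- rail: Dark strip lying on the sloping face, fixed, in which the free steel stud is clamped: anywhere up to 18 mm up or down the slope from this origin; the setting is not given, so look or feel for it. Origin: on the face; x up the slope, z square out of it. The stud stands along z at y = 0: neck 8 mm diameter, z = 0 to 9 mm; head 16 mm diameter, z = 9 to 12, tapering to 13 mm at z = 14.5 mm.
- catch (a joint): Sprung catch, a round dark bar 52 mm long across the slope, 27 mm up the slope from the free stud, moving with its setting. 0 = up, standing 5 mm proud of the face; 0.005 m = pressed flush; 2 N to start, about 4 N flush. A carrier put over the stud must press it down to get under the stud's head; it snaps up behind the upper edge of a carrier that is home.
- start (a joint): The start button, grey, 28 mm diameter, in a black housing on the control block: 0 = up, 0.006 m = fully down; it springs back, about 5 N to press fully.
- start_top (a point): Centre of the start button's top face; pressed straight down.
- reagent: Loose amber bottle, 60 mm diameter, 130 mm high; origin at the centre of its foot. Leave alone.
- jar: Loose white jar, 64 mm diameter, 85 mm high; origin at the centre of its foot. Leave alone.
- beaker: Loose glass beaker, 60 mm diameter, 75 mm high; origin at the centre of its foot. Leave alone.
- slidebox: Loose cardboard slide box, 85 x 60 x 35 mm; origin at the centre of its underside. Leave alone.
- dish: Loose clear dish, 90 mm diameter, 14 mm high; origin at the centre of its underside. Leave alone.
Things that resemble listed ones, but are neither listed nor needed, are in the scene too. Leave any turquoise look-alike of the carrier alone.

How it is judged:
By the outcome, as a careful person would: the job done as asked, in the order asked, and still so for the second after the job is handed in, with the robot touching nothing.
It also fails if it takes over 67 s, if anything falls off the work surface, if the arm or the gripper's body presses on something with over 40 N, if the wrist force passes 120 N, or if a joint passes its speed limit or range.

## Working session

There is one attempt and no reset: what is moved stays moved. The work goes in short steps, Python scripts to look and compute and a shell command to move; the robot and the scene stay as the last step left them, time stands still between calls to the robot, and variables do not carry over. Pictures are saved under pics/ and viewed, at most 10 in all, crops included, and the job is handed in when it is done.

```bash
mkdir -p pics; ls; cat > h.py <<'E'
import numpy as np, cv2
from cell import get_obs, cams, ticket, finder
def save(name,fn):
    im=cams.read_camera(name); cv2.imwrite('pics/'+fn,im[:,:,::-1]); return im
def ray(name,xy,cal=None):
    c=cal or cams.calibration(name); E=np.array(c['extrinsics'])
    K=np.array([[c['fx'],0,c['cx']],[0,c['fy'],c['cy']],[0,0,1.]])
    u=cv2.undistortPoints(np.array([[xy]],float),K,np.array([c['k1'],0,0,0,0.]))
    # k1 model is forward distortion as in OpenCV
    d=E[:3,:3].T@np.append(u[0,0],1); o=-E[:3,:3].T@E[:3,3]
    return o,d/np.linalg.norm(d)
def at_z(name,xy,z,cal=None):
    o,d=ray(name,xy,cal); return o+d*(z-o[2])/d[2]
def proj(name,P,cal=None):
    c=cal or cams.calibration(name); E=np.array(c['extrinsics'])
    p=E[:3,:3]@np.asarray(P,float)+E[:3,3]; s=p[:2]/p[2]; s=s*(1+c['k1']*(s@s))
    return np.array([c['fx']*s[0]+c['cx'],c['fy']*s[1]+c['cy']])
def tri(obs):
    A=np.zeros((3,3));b=np.zeros(3);L=[]
    for o,d in obs:
        M=np.eye(3)-np.outer(d,d);A+=M;b+=M@o
    X=np.linalg.solve(A,b)
    return X,[float(np.linalg.norm((np.eye(3)-np.outer(d,d))@(X-o))) for o,d in obs]
E
python3 - <<'E'
from h import *
for c in ('scene','side','wrist'):
    save(c,c+'0.png'); k=cams.calibration(c); E=np.array(k['extrinsics']); print(c,k['fx'],k['k1'],(-E[:3,:3].T@E[:3,3]).round(3),E[2,:3].round(2))
    for n in ('carrier','blank','dryer','rail','start_top','carrier_hole','carrier_grip','carrier_seat','catch'):
        r=finder.tip_of(n,c); print(n,[(np.round(q['xy']).astype(int).tolist(),round(q['p'],2)) for q in r[:4]])
o=get_obs();print(o['tool_pos'],o['tool_rot'],o['time_s'])
E
```

```text
pics
scene 584.2964632116166 -0.14163346572801272 [ 1.423 -0.516  1.15 ] [-0.64  0.31 -0.71]
carrier [([156, 348], 0.89), ([238, 227], 0.72), ([163, 253], 0.69), ([210, 302], 0.64)]
blank [([269, 273], 0.62), ([218, 312], 0.15)]
dryer [([435, 274], 0.64)]
rail [([449, 250], 0.79)]
start_top [([413, 210], 0.72), ([388, 284], 0.41)]
carrier_hole [([217, 312], 0.89), ([144, 354], 0.79), ([163, 243], 0.6), ([238, 240], 0.58)]
carrier_grip [([163, 336], 0.96), ([240, 216], 0.87), ([201, 284], 0.74), ([158, 256], 0.67)]
carrier_seat [([218, 315], 0.98), ([169, 239], 0.93), ([137, 360], 0.76), ([239, 244], 0.58)]Traceback (most recent call last):
  File "<stdin>", line 5, in <module>
ValueError: it knows: beaker, blank, carrier, carrier_grip, carrier_hole, carrier_seat, dish, dryer, jar, rail, reagent, slidebox, start_top
```

View pics/scene0.png

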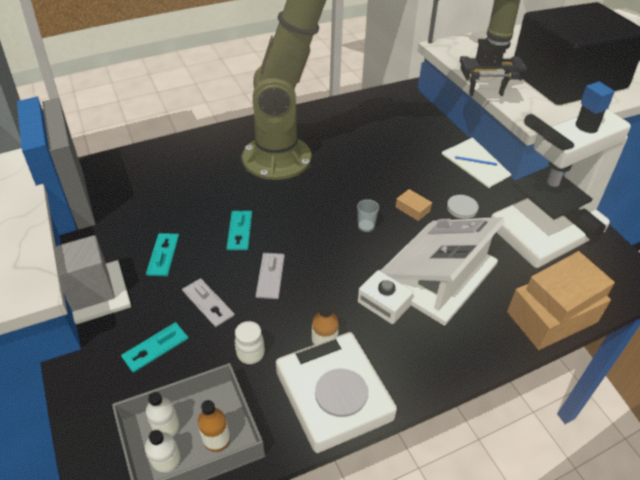

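```bash
python3 - <<'E'
from h import *
for c in ('side','wrist'):
    save(c,c+'0.png'); k=cams.calibration(c); E=np.array(k['extrinsics']); print(c,k['fx'],k['k1'],(-E[:3,:3].T@E[:3,3]).round(3),E[2,:3].round(2))
    for n in ('carrier','blank','dryer','rail','start_top','carrier_hole','carrier_grip','carrier_seat'):
        r=finder.tip_of(n,c); print(n,[(np.round(q['xy']).astype(int).tolist(),round(q['p'],2)) for q in r[:4]])
o=get_obs();print(o['tool_pos'],o['tool_rot'],o['time_s'])
for xy in [(156,348),(238,227),(163,253),(210,302),(269,273)]: print(xy,at_z('scene',xy,0).round(3))
for xy in [(163,336),(240,216),(201,284),(158,256)]: print('grip',xy,at_z('scene',xy,.027).round(3))
E
```

```text
side 577.2440680087128 -0.11647065741639666 [-0.12  -0.949  1.076] [ 0.42  0.62 -0.67]
carrier [([287, 355], 0.95), ([343, 425], 0.91), ([474, 386], 0.71), ([402, 359], 0.69)]
blank [([345, 310], 0.66)]
dryer [([312, 207], 0.58)]
rail [([328, 166], 0.64)]
start_top [([358, 212], 0.57), ([348, 309], 0.16)]
carrier_hole [([329, 426], 0.89), ([408, 348], 0.73), ([486, 393], 0.73), ([295, 354], 0.68)]
carrier_grip [([360, 412], 0.79), ([395, 354], 0.7), ([270, 346], 0.63), ([464, 372], 0.59)]
carrier_seat [([496, 402], 0.91), ([414, 342], 0.74), ([311, 348], 0.74), ([318, 426], 0.72)]
wrist 403.12845250129106 -0.08021050237494722 [0.147 0.638 0.385] [ 0.28 -0.1  -0.96]
carrier []
blank []
dryer []
rail []
start_top [([224, 426], 0.63)]
carrier_hole []
carrier_grip []
carrier_seat []
[0.2233848  0.61043743 0.22258428] [1.79994863e+02 3.77230151e-03 1.59903615e+02] 1.35
(156, 348) [ 0.569 -0.529  0.   ]
(238, 227) [ 0.258 -0.218  0.   ]
(163, 253) [ 0.272 -0.438  0.   ]
(210, 302) [ 0.486 -0.37   0.   ]
(269, 273) [ 0.455 -0.199  0.   ]
grip (163, 336) [ 0.562 -0.506  0.027]
grip (240, 216) [ 0.245 -0.205  0.027]
grip (201, 284) [ 0.443 -0.377  0.027]
grip (158, 256) [ 0.305 -0.455  0.027]
```

View pics/side0.png

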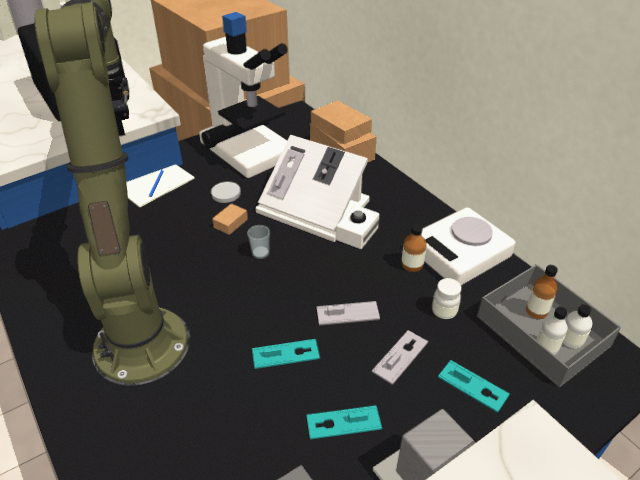

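The steel keyholed plate is at scene (209,302) / side (402,357). Things it could be mistaken for, in scene pixels:
- blank, steel with no hole: (270,275)
- turquoise look-alikes: (155,347), (239,229) and (163,253)

The dryer is at scene (435,270), with its button at (388,287). I choose the plate at (209,302) and will check it in a crop.

```bash
python3 - <<'E'
from h import *
P={'grip':((201,284),(395,354)),'hole':((217,312),(408,348)),'seat':((218,315),(414,342)),'origin':((210,302),(402,359)),
'rail':((449,250),(328,166)),'start':((388,284),(358,212)),'dryer':((435,274),(312,207))}
for n,(a,b) in P.items():
    X,e=tri([ray('scene',a),ray('side',b)]); print(n,X.round(4),np.round(e,4))
s=cv2.imread('pics/scene0.png'); d=cv2.imread('pics/side0.png')
r=lambda i,x,y,w,h:cv2.resize(i[y:y+h,x:x+w],(400,300),interpolation=cv2.INTER_CUBIC)
cv2.imwrite('pics/crop1.png',np.vstack([np.hstack([r(s,165,262,80,60),r(d,362,320,80,60)]),np.hstack([r(s,350,200,160,120),r(d,245,125,160,120)])]))
E
```

```text
grip [ 0.4579 -0.3822  0.0414] [0.0033 0.0033]
hole [ 0.5201 -0.3638 -0.0046] [0.0009 0.0009]
seat [ 0.5373 -0.3648  0.0055] [0. 0.]
origin [ 0.4866 -0.3754 -0.0032] [0.006 0.006]
rail [0.6767 0.1875 0.1392] [0.0009 0.0009]
start [0.6677 0.0295 0.0777] [0.0005 0.0005]
dryer [ 0.6306  0.2039 -0.0022] [0.0025 0.0025]
```

View pics/crop1.png

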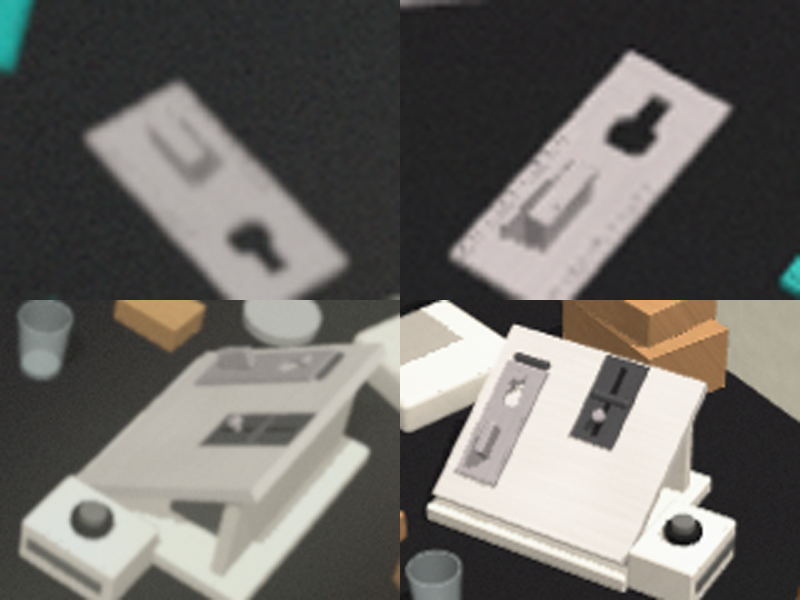

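The crop confirms the choice: it has a dark through keyhole and a rib, and the keyhole end points away from the robot. The dryer stud shows at scene ≈(444,250) and side ≈(325,170). Next I fit the dryer and carrier poses.

```bash
cat > fit.py <<'E'
from h import *
from scipy.optimize import least_squares
a=np.radians(35)
def D2W(p,x,y,yaw):
    c,s=np.cos(yaw),np.sin(yaw); return np.array([x+c*p[0]-s*p[1],y+s*p[0]+c*p[1],p[2]])
def face(xf,u,v,w): # u up slope from the front edge, v across, w out of the face
    return np.array([xf+u*np.cos(a)-w*np.sin(a),v,.035+u*np.sin(a)+w*np.cos(a)])
E
python3 - <<'E'
from fit import *
C={c:cams.calibration(c) for c in('scene','side')}
ob=[('side',(258,204),0,.13),('side',(336,230),0,-.13),('side',(367,159),.23,-.13),('side',(291,135),.23,.13),
('scene',(452,278),0,-.13),('scene',(504,219),.23,-.13)]
# check which scene corners later by residuals
st=[('scene',(444,250)),('side',(325,170))]
bt=[('scene',(387,285)),('side',(358,211))]
def res(q,full=False):
    x,y,t,xf,su,zb=q; r=[]
    for c,p,u,v in ob:
        if c=='side': r.append(proj(c,D2W(face(xf,u,v,0),x,y,t),C[c])-p)
    for c,p in st: r.append(proj(c,D2W(face(xf,su,-.03,.0135),x,y,t),C[c])-p)
    for c,p in bt: r.append(proj(c,D2W(np.array([-.045,-.174,zb]),x,y,t),C[c])-p)
    return np.array(r) if full else np.ravel(r)
s=least_squares(res,[.63,.2,.45,-.095,.1,.07],loss='soft_l1')
print(s.x.round(4),np.degrees(s.x[2])); print(res(s.x,True).round(1).tolist())
x,y,t,xf,su,zb=s.x
for u,v in((0,.13),(0,-.13),(.23,-.13),(.23,.13)): print('scene corner',u,v,proj('scene',D2W(face(xf,u,v,0),x,y,t),C['scene']).round(0))
print('stud base',D2W(face(xf,su,-.03,0),x,y,t),'button',D2W(np.array([-.045,-.174,zb]),x,y,t))
# carrier by mask
for c,xy0 in(('scene',(209,302)),('side',(402,357))):
    cams.read_camera(c)
    for q in finder.masks_of('carrier',c):
        if np.hypot(*(np.array(q['xy'])-xy0))<15:
            h,_=cv2.findContours(q['mask'].astype(np.uint8),cv2.RETR_EXTERNAL,cv2.CHAIN_APPROX_NONE)
            k=max(h,key=cv2.contourArea)[:,0]
            W=np.array([at_z(c,p,.005,C[c])[:2] for p in k],np.float32)*1000
            print(c,q['p'],cv2.minAreaRect(W.astype(np.float32)))
            break
print(get_obs()['time_s'])
E
```

```text
[ 0.6341  0.2019  0.453  -0.1011  0.1537  0.0801] 25.957542687450314
[[0.4, -1.1], [-0.2, 0.7], [0.8, -0.9], [-0.6, 0.0], [-0.0, -2.1], [0.2, 0.1], [0.3, -0.7], [1.6, 0.8]]
scene corner 0 0.13 [431. 221.]
scene corner 0 -0.13 [377. 275.]
scene corner 0.23 -0.13 [450. 277.]
scene corner 0.23 0.13 [502. 217.]
stud base [0.66957181 0.18583049 0.12316451] button [0.66983955 0.02580399 0.08013002]
scene 0.88 ((484.7120361328125, -376.7522277832031), (153.45086669921875, 59.5867919921875), 17.354969024658203)
side 0.74 ((485.15032958984375, -377.62109375), (153.8339385986328, 58.77528762817383), 16.750680923461914)
1.55
```

```bash
python3 -m creep '0.025 -0.042 0.01 -10 0.087;0.025 -0.042 0.01 -10 0.087;0.025 -0.042 0.01 -10 0.087;0.025 -0.042 0.01 -10 0.087;0.025 -0.042 0.01 -10 0.087;0.025 -0.042 0.01 -10 0.087;0.025 -0.042 0.01 -10 0.087;0 0 0 0 0.087'; python3 - <<'E'
from h import *
for p in((500,225),(605,230),(575,255),(530,200)): print(p,at_z('scene',p,0.03).round(2))
E
```

```text
time_s: 2.55
tool_pos: [0.4016, 0.3125, 0.2941]
tool_rot: [179.8, -0.1, 89.4]
force: [-0.8, 0.5, -0.6]
grip_width: 0.0869
grasp_force: 0.0
(500, 225) [0.57 0.45 0.03]
(605, 230) [0.72 0.73 0.03]
(575, 255) [0.76 0.58 0.03]
(530, 200) [0.52 0.6  0.03]
```

```bash
python3 -m creep '0.037 -0.023 -0.003 -10 0.087;0.037 -0.023 -0.003 -10 0.087;0.037 -0.023 -0.003 -10 0.087;0.037 -0.023 -0.003 -10 0.087;0.037 -0.023 -0.003 -10 0.087;0.037 -0.023 -0.003 -10 0.087;0 0 0 0 0.087'; python3 - <<'E'
from h import *
save('wrist','w1.png'); k=cams.calibration('wrist')
from fit import *
x,y,t,xf,su=0.6341,0.2019,0.453,-0.1011,0.1537
print('stud head pred',proj('wrist',D2W(face(xf,su,-.03,.0145),x,y,t),k),'button',proj('wrist',[.6698,.0258,.0801],k))
for u,v in((0,.13),(0,-.13),(.23,-.13),(.23,.13)): print('c',u,v,proj('wrist',D2W(face(xf,u,v,0),x,y,t),k).round(0))
np.save('k1.npy',k,allow_pickle=True)
E
```

```text
time_s: 3.42
tool_pos: [0.622, 0.176, 0.273]
tool_rot: [179.9, 0.1, 29.7]
force: [-1.2, 0.7, -0.4]
grip_width: 0.0869
grasp_force: 0.0
stud head pred [340.5981582  173.68158619] button [484.24558412 242.39286926]
c 0 0.13 [176. 261.]
c 0 -0.13 [418. 276.]
c 0.23 -0.13 [508.  83.]
c 0.23 0.13 [101.  54.]
```

View pics/w1.png

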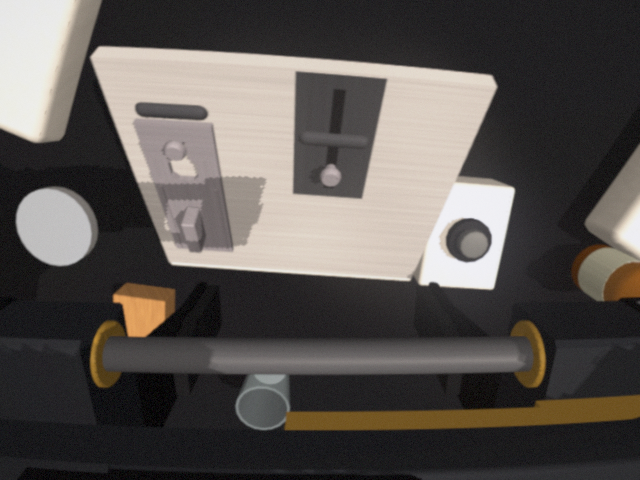

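The wrist picture shows the stud head at (331,173), the catch bar at (335,139), the face corners at (172,264), (413,278), (495,82) and (98,50), and the button at (474,238). I refit with these included.

```bash
python3 - <<'E'
from fit import *
im=cv2.imread('pics/w1.png'); cv2.imwrite('pics/crop2.png',cv2.resize(im[40:300,240:520],(800,743))[:600])
C={c:cams.calibration(c) for c in('scene','side')}; C['wrist']=np.load('k1.npy',allow_pickle=True).item()
ob=[('side',(258,204),0,.13),('side',(336,230),0,-.13),('side',(367,159),.23,-.13),('side',(291,135),.23,.13),
('scene',(381,274),0,-.13),('scene',(452,278),.23,-.13),('scene',(503,218),.23,.13),
('wrist',(172,264),0,.13),('wrist',(413,278),0,-.13),('wrist',(494,83),.23,-.13),('wrist',(97,51),.23,.13)]
st=[('scene',(444,250)),('side',(325,170)),('wrist',(331,174))]
bt=[('scene',(387,285)),('side',(358,211)),('wrist',(474,238))]
W={'scene':1,'side':1,'wrist':.6}
def res(q,full=False):
    x,y,t,xf,su,zb=q[:6]; r=[]
    def add(c,P,p):
        P=np.array(P)
        if c=='wrist': P=P-np.append(q[6:8],0)   # wrist calibration shift
        r.append(W[c]*(proj(c,P,C[c])-p))
    for c,p,u,v in ob: add(c,D2W(face(xf,u,v,0),x,y,t),p)
    for c,p in st: add(c,D2W(face(xf,su,-.03,.0135),x,y,t),p)
    for c,p in bt: add(c,D2W(np.array([-.045,-.174,zb]),x,y,t),p)
    r.append(np.array(q[6:8])/.002)
    return np.array(r) if full else np.ravel(r)
s=least_squares(res,[.63,.2,.45,-.095,.1,.07,0,0],loss='soft_l1')
print(s.x.round(4),np.degrees(s.x[2])); print(res(s.x,True).round(1).tolist())
x,y,t,xf,su,zb=s.x[:6]
print('stud base',D2W(face(xf,su,-.03,0),x,y,t).round(4),'button',D2W(np.array([-.045,-.174,zb]),x,y,t).round(4))
print([ (n,[(np.round(q['xy']).tolist(),round(q['p'],2)) for q in finder.tip_of(n,'wrist')]) for n in('rail','start_top')])
E
```

```text
[ 0.6361  0.2055  0.4477 -0.1024  0.1515  0.0749  0.0031 -0.0024] 25.652406663434462
[[0.2, -1.9], [-0.9, 0.1], [0.4, -1.3], [-0.7, -0.5], [-2.5, 0.4], [-0.9, -1.4], [0.5, -0.9], [-0.9, -2.8], [-0.3, -0.9], [3.3, -0.2], [-2.5, 0.8], [0.4, -2.2], [-0.5, 0.2], [1.0, 0.1], [1.5, 0.5], [1.1, 1.6], [1.3, 1.0], [1.6, -1.2]]
stud base [0.6687 0.1878 0.1219] button [0.6708 0.0291 0.0749]
[('rail', [([335.0, 153.0], 0.6), ([273.0, 366.0], 0.55)]), ('start_top', [([474.0, 245.0], 0.65)])]
```

View pics/crop2.png

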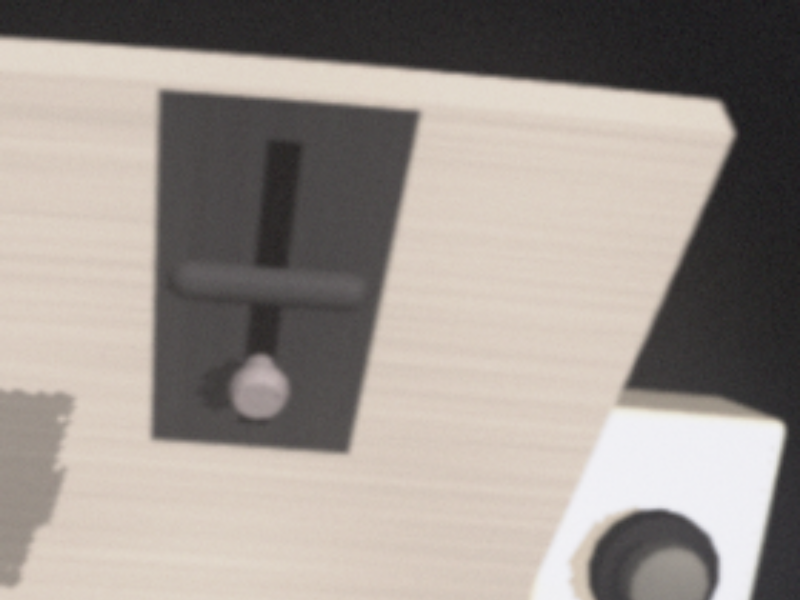

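```bash
python3 -m creep '-0.014 -0.047 0 -1 0.087;-0.014 -0.047 0 -1 0.087;-0.014 -0.047 0 -1 0.087;-0.014 -0.047 0 -1 0.087;-0.014 -0.047 0 -1 0.087;-0.014 -0.047 0 -1 0.087;-0.014 -0.047 0 -1 0.087;-0.014 -0.047 0 -1 0.087' ; python3 -m creep '-0.014 -0.047 -0.02 -1 0.06;-0.014 -0.047 -0.03 -1 0.06;-0.013 -0.047 -0.03 -1 0.06;-0.014 -0.045 -0.03 -2 0.06;0 0 0 0 0.06;0 0 0 0 0.06'; python3 - <<'E'
from h import *
save('wrist','w2.png'); k=cams.calibration('wrist'); o=get_obs(); print(o['tool_pos'],o['tool_rot'])
for n in('carrier_grip','carrier_hole','carrier_seat','carrier'):
    z={'carrier_grip':.027}.get(n,0)
    print(n,[(np.round(q['xy']).tolist(),round(q['p'],2),at_z('wrist',q['xy'],z,k).round(4).tolist()) for q in finder.tip_of(n,'wrist')][:3])
E
```

```text
time_s: 4.58
tool_pos: [0.5081, -0.1968, 0.2751]
tool_rot: [-179.9, -0.1, 22.1]
force: [0.5, -0.1, -0.9]
grip_width: 0.0868
grasp_force: 0.0
time_s: 5.32
tool_pos: [0.4546, -0.3818, 0.1648]
tool_rot: [-179.9, -0.1, 17.1]
force: [0.3, 1.0, -0.4]
grip_width: 0.06
grasp_force: 0.0
[ 0.45523626 -0.38151718  0.16521701] [-1.79975245e+02 -1.21020168e-01  1.71292451e+01]
carrier_grip [([321.0, 225.0], 0.91, [0.4551, -0.3846, 0.027]), ([512.0, 143.0], 0.7, [0.5577, -0.5018, 0.027]), ([347.0, 401.0], 0.61, [0.3053, -0.4558, 0.027])]
carrier_hole [([298.0, 421.0], 0.97, [0.2467, -0.4259, 0.0]), ([571.0, 144.0], 0.8, [0.5749, -0.5631, 0.0]), ([316.0, 142.0], 0.58, [0.5118, -0.3626, 0.0])]
carrier_seat [([130.0, 309.0], 0.94, [0.3204, -0.2434, 0.0]), ([599.0, 146.0], 0.89, [0.5817, -0.5869, 0.0]), ([324.0, 107.0], 0.63, [0.5398, -0.3608, 0.0])]
carrier [([533.0, 146.0], 0.77, [0.563, -0.5321, 0.0]), ([321.0, 404.0], 0.75, [0.2739, -0.4416, 0.0]), ([319.0, 183.0], 0.72, [0.4819, -0.3751, 0.0])]
```

View pics/w2.png

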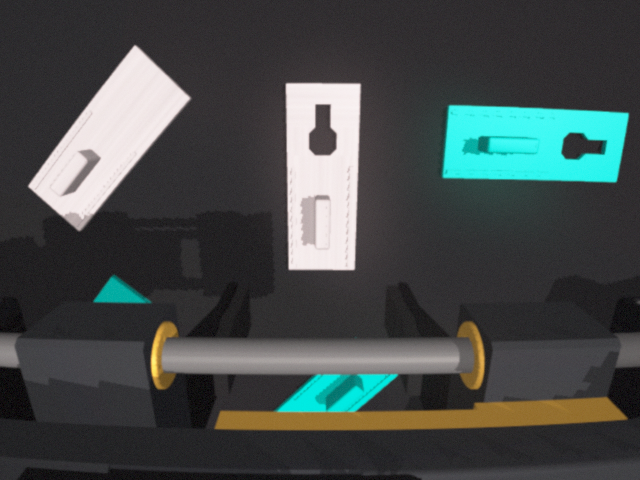

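The wrist picture shows our steel keyhole plate at (322,177), rib at (322,222), keyhole at (323,137), aligned with the gripper. The blank is left at (110,140) and the turquoise one right. Descend and grip.

```bash
python3 -m creep '0 -0.003 -0.045 0 0.06;0 0 -0.045 0 0.06;0 0 -0.035 0 0.06;0 0 -0.025 0 0.06;0 0 0 0 0.06;0 0 0 0 0.06'; python3 -c "
from h import *; o=get_obs(); print(o['tool_pos'],o['force'])"
```

```text
time_s: 6.32
tool_pos: [0.4544, -0.3869, 0.0159]
tool_rot: [179.9, -0.1, 16.9]
force: [-0.2, 0.1, 0.3]
grip_width: 0.06
grasp_force: 0.0
[ 0.45443246 -0.38687549  0.0158916 ] [-0.21980054  0.06896857  0.27977514]
```

```bash
python3 -m creep '0 0 0 0 0.01;0 0 0 0 0.008;0 0 0 0 0.006;0 0 0 0 0.006;0 0 0 0 0.006' 40;  python3 -m creep '0 0 0.02 0 0.006;0 0 0.04 0 0.006;0 0 0.045 0 0.006;0 0 0.045 0 0.006;0 0 0 0 0.006'; python3 - <<'E'
from h import *
save('wrist','w3.png'); k=cams.calibration('wrist'); o=get_obs(); print(o['tool_pos'],o['tool_rot'],o['force'],o['wrist_torque'])
E
```

```text
time_s: 6.95
tool_pos: [0.4533, -0.3866, 0.0146]
tool_rot: [180.0, 0.0, 16.9]
force: [-0.1, 0.4, 0.1]
grip_width: 0.018
grasp_force: 0.0
time_s: 7.58
tool_pos: [0.4552, -0.3889, 0.17]
tool_rot: [179.6, -0.3, 16.9]
force: [0.4, -0.4, -0.8]
grip_width: 0.0062
grasp_force: 0.0
[ 0.45427002 -0.38764049  0.1674434 ] [179.81846508  -0.20050601  16.8867395 ] [ 0.3816904  -0.03978748  0.5365602 ] [-0.08715652  0.15910336 -0.01082687]
```

View pics/w3.png

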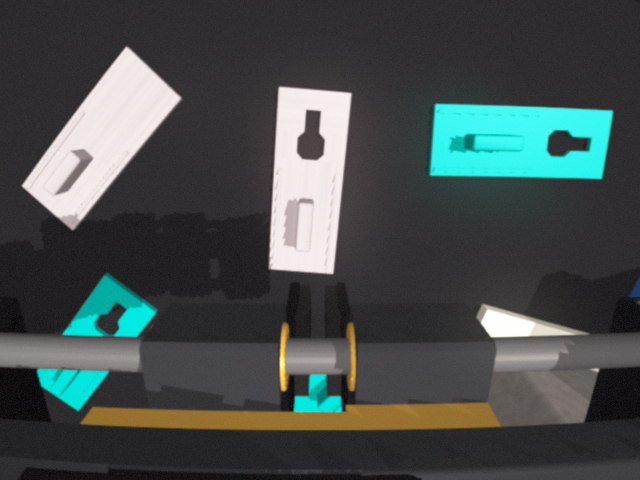

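The lift came before the fingers had closed, at 18 mm opening. The plate stayed on the table and turned slightly: ends at (315,90) and (301,272), rib at (304,225). I re-measure and regrip.

```bash
python3 - <<'E'
from h import *
cams.read_camera('wrist'); k=cams.calibration('wrist'); o=get_obs(); print(o['tool_pos'],o['tool_rot'],o['time_s'])
for q in finder.masks_of('carrier','wrist'):
    if np.hypot(*(np.array(q['xy'])-(308,180)))<25:
        h,_=cv2.findContours(q['mask'].astype(np.uint8),cv2.RETR_EXTERNAL,cv2.CHAIN_APPROX_NONE)
        K=max(h,key=cv2.contourArea)[:,0]
        R=cv2.minAreaRect(np.array([at_z('wrist',p,.005,k)[:2]*1000 for p in K],np.float32)); print(q['p'],R); break
a,b=[at_z('wrist',p,.005,k) for p in((315,90),(301.5,272.5))]
d=a-b; print(a,b,np.linalg.norm(d),np.degrees(np.arctan2(d[1],d[0])),'ctr',(a+b)/2,'grip',(a+b)/2-.03*d/np.linalg.norm(d))
for q in finder.tip_of('carrier_grip','wrist')[:3]: print(q['p'],q['xy'],at_z('wrist',q['xy'],.027,k))
E
```

```text
[ 0.45354407 -0.3866922   0.1656316 ] [ 1.79956577e+02 -8.30528632e-02  1.68953587e+01] 7.675
0.96 ((477.1009521484375, -373.706298828125), (149.7534942626953, 55.956504821777344), 12.181097984313965)
[ 0.54786531 -0.35640772  0.005     ] [ 0.40223766 -0.38835578  0.005     ] 0.14909088478871357 12.37363063037129 ctr [ 0.47505148 -0.37238175  0.005     ] grip [ 0.44574835 -0.37881032  0.005     ]
0.72 [500.5, 139.9] [ 0.55455411 -0.49822856  0.027     ]
0.72 [59.6, 378.0] [ 0.24460548 -0.20283176  0.027     ]
0.69 [304.1, 229.6] [ 0.44578486 -0.37859271  0.027     ]
```

```bash
python3 -m creep '-0.0045 0.0055 0 -4.7 0.05;0 0 -0.02 0 0.05;0 0 -0.045 0 0.05;0 0 -0.045 0 0.05;0 0 -0.03 0 0.05;0 0 -0.01 0 0.05;0 0 0 0 0.05;0 0 0 0 0.05'; python3 -m creep '0 0 0 0 0.006;0 0 0 0 0.006;0 0 0 0 0.006;0 0 0 0 0.006;0 0 0 0 0.006;0 0 0 0 0.006;0 0 0 0 0.006' 40
```

```text
time_s: 8.78
tool_pos: [0.4496, -0.3818, 0.0156]
tool_rot: [179.9, -0.1, 12.2]
force: [0.3, -0.1, 0.6]
grip_width: 0.05
grasp_force: 0.0
time_s: 9.65
tool_pos: [0.4489, -0.381, 0.0146]
tool_rot: [-180.0, -0.0, 12.2]
force: [-0.5, 0.6, 2.2]
grip_width: 0.0116
grasp_force: 40.0
```

Gripped firmly. Lift and carry over to the dryer.

```bash
python3 -m creep '0 0 0.015 0 0.006;0 0 0.03 0 0.006;0 0 0.045 0 0.006;0 0 0.05 0 0.006;0 0 0.05 0 0.006;0 0 0.04 0 0.006;0 0 0.015 0 0.006;0 0 0 0 0.006' && python3 -m creep '0.006 0.02 0 1 0.006;0.012 0.042 0 1 0.006;0.013 0.045 0 1 0.006;0.013 0.045 0 1 0.006;0.013 0.045 0 1 0.006;0.013 0.045 0 1 0.006;0.013 0.045 0 1 0.006;0.013 0.045 0 1 0.006'; python3 -m creep '0.013 0.045 0 1 0.006;0.013 0.045 0 1 0.006;0.013 0.045 0 1 0.006;0.013 0.042 0 1 0.006;0.012 0.03 0 1 0.006;0.006 0.005 0 0.5 0.006;0 0 0 0 0.006;0 0 0 0 0.006'; python3 - <<'E'
from h import *
save('wrist','w4.png'); k=cams.calibration('wrist'); o=get_obs(); print(o['tool_pos'],o['tool_rot'],o['force'],o['wrist_torque'])
print('stud',proj('wrist',[0.6687-.5736*.0145*.901,0.1878-.5736*.0145*.434,0.1338],k))
E
```

```text
time_s: 10.65
tool_pos: [0.4488, -0.3812, 0.2597]
tool_rot: [180.0, -0.0, 12.2]
force: [0.6, -0.8, -2.9]
grip_width: 0.0113
grasp_force: 40.0
time_s: 11.65
tool_pos: [0.5438, -0.0474, 0.257]
tool_rot: [-179.9, 0.2, 20.2]
force: [0.7, -0.2, -2.8]
grip_width: 0.0118
grasp_force: 40.0
time_s: 12.65
tool_pos: [0.6146, 0.1606, 0.259]
tool_rot: [180.0, 0.1, 25.5]
force: [0.1, -0.2, -2.8]
grip_width: 0.0117
grasp_force: 40.0
[0.6146944  0.1608357  0.25938761] [1.79976543e+02 4.97460752e-02 2.55399060e+01] [-0.42410484 -1.03642147 -2.73400264] [-0.07770074  0.19527047  0.00322709]
stud [315.8914623  156.24315775]
```

View pics/w4.png

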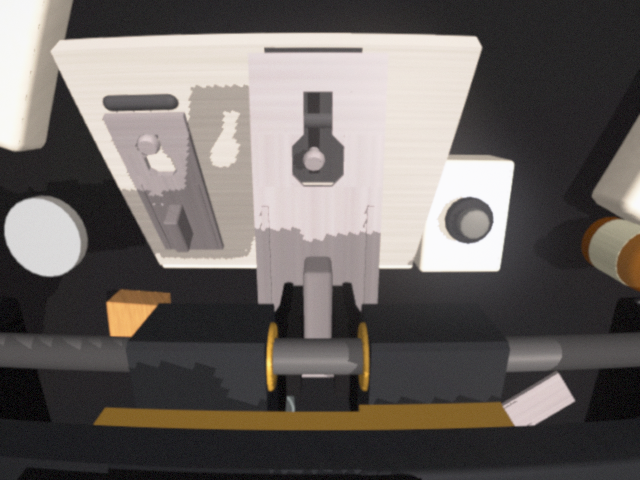

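The wrist picture shows the carrier held straight, keyhole wide part at (318,160), slot column 318, and the stud head seen through the hole at (314,159). The dryer edges are level with the tool.

```bash
python3 - <<'E'
from h import *
k=cams.calibration('wrist'); o=get_obs(); p=o['tool_pos']; print(k['cx'],k['cy'])
yaw=np.radians(o['tool_rot'][2]); e=np.array([np.cos(yaw),np.sin(yaw)]); n=np.array([-e[1],e[0]])
def rep(s,xy,z):
    w=at_z('wrist',xy,z,k); d=w[:2]-p[:2]; print(s,w.round(4),'along',(d@e).round(4),'across',(d@n).round(4))
zt=p[2]-.0146+.005
for s,xy in(('tipL',(249,53)),('tipR',(386,53)),('slotL',(304.5,115)),('slotR',(332,115)),('holeL',(293,158)),('holeR',(343,158)),('slotend',(318,93)),('holebot',(318,183))): rep(s,xy,zt)
rep('stud',(314,159),.1338)
for s,xy,z in(('front L',(163,268),.035),('front R',(413,267),.035),('topL',(58,44),.167),('topR',(479,44),.167)): rep(s,xy,z)
E
```

```text
317.4021639036556 238.2154553095632
tipL [0.697  0.2303 0.2498] along 0.1042 across 0.0272
tipR [0.7205 0.1812 0.2498] along 0.1042 across -0.0272
slotL [0.6847 0.2002 0.2498] along 0.0801 across 0.0053
slotR [0.6895 0.19   0.2498] along 0.0801 across -0.0059
holeL [0.6667 0.1971 0.2498] along 0.0626 across 0.0103
holeR [0.6758 0.1781 0.2498] along 0.0626 across -0.0107
slotend [0.6948 0.1989 0.2498] along 0.0887 across -0.0002
holebot [0.6617 0.183  0.2498] along 0.052 across -0.0002
stud [0.6589 0.1846 0.1338] along 0.0501 across 0.0024
front L [0.4814 0.2747 0.035 ] along -0.0712 across 0.1602
front R [0.5943 0.0417 0.035 ] along -0.0697 across -0.0987
topL [0.6596 0.3564 0.167 ] along 0.1248 across 0.1571
topR [0.7663 0.1272 0.167 ] along 0.1222 across -0.0957
```

```bash
python3 -m creep '-0.010 -0.0025 -0.02 0 0.006;0 0 -0.03 0 0.006;0 0 -0.025 0 0.006;0 0 -0.009 0 0.006;0 0 0 0 0.006' 25 && python3 -m creep '0 0 -0.004 0 0.006;0 0 -0.004 0 0.006;0 0 -0.004 0 0.006;0 0 -0.004 0 0.006'
```

```text
time_s: 13.32
tool_pos: [0.6047, 0.1598, 0.1757]
tool_rot: [180.0, 0.0, 25.7]
force: [-0.5, -0.6, -3.0]
grip_width: 0.0118
grasp_force: 25.0
time_s: 13.82
tool_pos: [0.6046, 0.1602, 0.1597]
tool_rot: [-180.0, 0.0, 25.7]
force: [-2.7, -0.5, 0.7]
grip_width: 0.0118
grasp_force: 25.0
```

Contact came where predicted, about 4 N. Continue down along the arc.

```bash
python3 -m creep '-0.0005 0 -0.004 0 0.006;-0.0005 0 -0.004 0 0.006;-0.0005 0 -0.004 0 0.006;-0.0005 0 -0.004 0 0.006'; python3 -m creep '0 0 -0.005 0 0.006;0 0 -0.005 0 0.006;0 0 -0.005 0 0.006;0 0 0 0 0.006'; python3 - <<'E'
from h import *
save('wrist','w5.png'); k=cams.calibration('wrist'); o=get_obs(); print(o['tool_pos'],o['force'],o['wrist_torque'])
E
```

```text
time_s: 14.32
tool_pos: [0.6033, 0.1603, 0.1434]
tool_rot: [180.0, -0.0, 25.7]
force: [-1.4, -1.3, -0.2]
grip_width: 0.0124
grasp_force: 25.0
time_s: 14.82
tool_pos: [0.6027, 0.1607, 0.1281]
tool_rot: [-180.0, 0.0, 25.7]
force: [-0.5, -0.3, -0.6]
grip_width: 0.012
grasp_force: 25.0
[0.60266099 0.16061684 0.12825463] [-0.84468786 -0.55887862  0.02857212] [-0.19218068  0.12141938 -0.02799285]
```

View pics/w5.png

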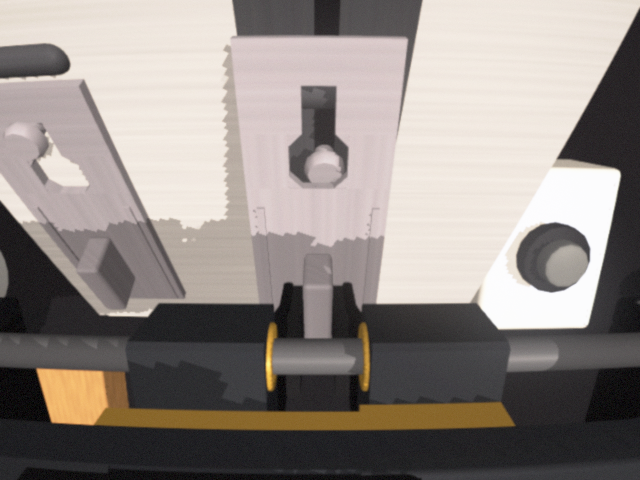

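The carrier is tilting gently: hole centre (319,160), stud head at (325,167), so I need about 3 mm across to the dryer's right and a bit forward along the arc.

```bash
python3 -m creep '0.0013 -0.0027 -0.001 0 0.006;0 0 0 0 0.006;0.0007 0.0003 -0.005 0 0.006;0.0007 0.0003 -0.005 0 0.006;0.0008 0.0004 -0.005 0 0.006;0 0 0 0 0.006'; python3 - <<'E'
from h import *
save('wrist','w6.png'); k=cams.calibration('wrist'); o=get_obs(); print(o['tool_pos'],o['force'],o['wrist_torque'])
d=cams.read_camera('side')[:,:,::-1]
w=cv2.imread('pics/w6.png')
cv2.imwrite('pics/c6.png',np.hstack([cv2.resize(w[20:320,220:420],(400,600)),cv2.resize(d[120:270,250:350],(400,600))]))
E
```

```text
time_s: 15.62
tool_pos: [0.6059, 0.1589, 0.1118]
tool_rot: [-180.0, 0.1, 25.7]
force: [-4.5, 0.7, -0.4]
grip_width: 0.0117
grasp_force: 25.0
[0.60604367 0.15877693 0.11192835] [-3.71810118  0.60788273  0.0885847 ] [-0.08337405  0.75301975  0.03081124]
```

View pics/c6.png

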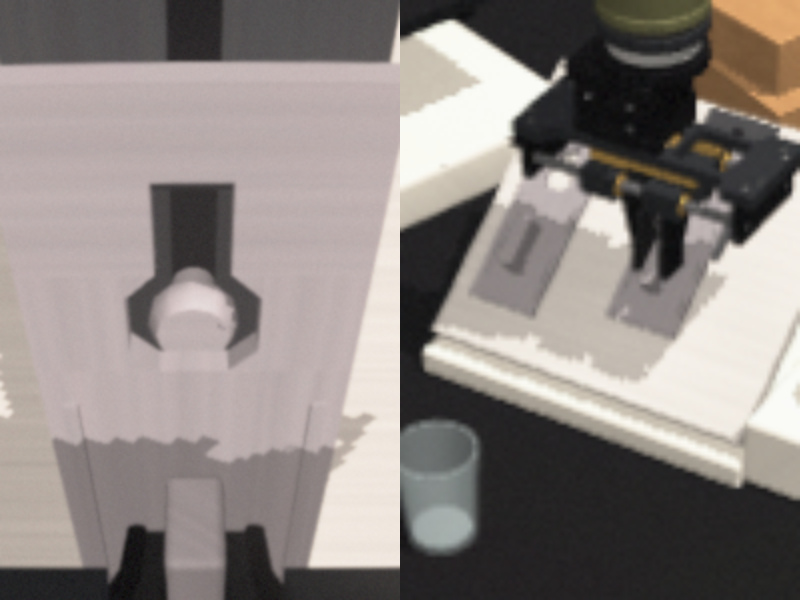

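The stud head is through the hole and centred across (crop x 192 against 194). Force is about 4 N. Continue to lay it flat.

```bash
python3 -m creep '0.0005 0.0002 -0.003 0 0.006;0.0007 0.0004 -0.003 0 0.006;0.0007 0.0004 -0.003 0 0.006;0.0007 0.0004 -0.002 0 0.006;0 0 0 0 0.006'; python3 -c "
from h import *; o=get_obs(); print(o['tool_pos'],o['force'],o['wrist_torque'])"
```

```text
time_s: 16.35
tool_pos: [0.6086, 0.1597, 0.1045]
tool_rot: [-179.9, 0.1, 25.7]
force: [-11.8, -3.0, 19.3]
grip_width: 0.0118
grasp_force: 25.0
[0.6085815  0.15971518 0.10453832] [-11.82970232  -3.03551583  19.32596173] [-0.60644376  2.78037305  0.09883547]
```

The tail is now on the face with a normal force of about 25 N. I ease off along the normal, then start the slide down the slope.

```bash
python3 -m creep '-0.001 -0.0005 0.0016 0 0.006;0 0 0 0 0.006' ; python3 -m creep '-0.003 -0.0014 -0.0023 0 0.006;-0.003 -0.0014 -0.0023 0 0.006;0 0 0 0 0.006'; python3 - <<'E'
from h import *
for c in('wrist','side','scene'):
    cams.read_camera(c); k=cams.calibration(c)
    for n in('carrier_hole','carrier_seat','carrier_grip'):
        print(c,n,[(np.round(q['xy'],1).tolist(),round(q['p'],2)) for q in finder.tip_of(n,c)][:5])
o=get_obs(); print(o['tool_pos'],o['force'],o['wrist_torque'])
E
```

```text
time_s: 16.6
tool_pos: [0.6085, 0.1597, 0.1047]
tool_rot: [-180.0, -0.1, 25.7]
force: [-6.6, -1.3, 8.3]
grip_width: 0.0117
grasp_force: 25.0
time_s: 16.98
tool_pos: [0.6035, 0.1565, 0.0997]
tool_rot: [179.9, -0.2, 25.7]
force: [-0.0, -0.6, 5.1]
grip_width: 0.0116
grasp_force: 25.0
wrist carrier_hole []
wrist carrier_seat [([317.6, 130.1], 0.79)]
wrist carrier_grip [([315.1, 326.5], 0.72)]
side carrier_hole [([485.4, 390.7], 0.78), ([297.4, 353.8], 0.76), ([326.6, 423.4], 0.74), ([325.3, 169.8], 0.65)]
side carrier_seat [([315.2, 428.6], 0.96), ([325.5, 162.3], 0.94), ([309.9, 351.5], 0.94), ([495.2, 401.0], 0.9)]
side carrier_grip [([271.2, 345.2], 0.94), ([464.7, 373.3], 0.89), ([359.1, 412.7], 0.67), ([328.2, 163.1], 0.65), ([313.0, 187.4], 0.59)]
scene carrier_hole [([443.2, 248.4], 0.98), ([143.5, 353.2], 0.64), ([237.4, 237.6], 0.57), ([161.1, 245.2], 0.55), ([246.4, 353.9], 0.3)]
scene carrier_seat [([168.5, 239.0], 0.91), ([136.3, 355.9], 0.71), ([445.6, 244.9], 0.7), ([236.0, 244.7], 0.69)]
scene carrier_grip [([165.7, 335.6], 0.97), ([420.4, 240.5], 0.96), ([160.3, 254.9], 0.87)]
[0.60200242 0.15647453 0.09838022] [ 0.15043772 -1.77091476  3.42606114] [-0.56854477  0.32543387  0.00647352]
```

```bash
python3 -m creep '0.0005 0.0002 -0.0008 0 0.006;-0.0024 -0.0011 -0.0017 0 0.006;-0.0024 -0.0011 -0.0017 0 0.006;-0.0024 -0.0011 -0.0017 0 0.006;0 0 0 0 0.006'; python3 -m creep '0 0 0 0 0.006'
```

```text
time_s: 18.2
tool_pos: [0.5942, 0.1538, 0.092]
tool_rot: [-180.0, 0.1, 25.7]
force: [-1.5, -0.3, 1.6]
grip_width: 0.0116
grasp_force: 25.0
time_s: 18.32
tool_pos: [0.5942, 0.1538, 0.092]
tool_rot: [-180.0, 0.1, 25.7]
force: [-2.7, -0.0, 0.9]
grip_width: 0.0114
grasp_force: 25.0
```

```bash
python3 -m creep '0.0005 0.0002 -0.0008 0 0.006;-0.0015 -0.0007 -0.0011 0 0.006;0 0 0 0 0.006;-0.0015 -0.0007 -0.0011 0 0.006;0 0 0 0 0.006'; python3 -m creep '-0.0015 -0.0007 -0.0011 0 0.006;0 0 0 0 0.006'
```

```text
time_s: 18.95
tool_pos: [0.594, 0.1534, 0.0916]
tool_rot: [-180.0, -0.2, 25.7]
force: [-1.9, -0.0, 10.2]
grip_width: 0.0117
grasp_force: 25.0
time_s: 19.2
tool_pos: [0.5926, 0.1524, 0.0903]
tool_rot: [-180.0, -0.2, 25.7]
force: [-1.6, 0.3, 9.0]
grip_width: 0.012
grasp_force: 25.0
```

```bash
python3 -m creep '-0.0015 -0.0007 -0.0011 0 0.006;0 0 0 0 0.006;-0.0015 -0.0007 -0.0011 0 0.006;0 0 0 0 0.006'; python3 -m creep '-0.0015 -0.0007 -0.0011 0 0.006;0 0 0 0 0.006'
```

```text
time_s: 19.7
tool_pos: [0.5894, 0.1508, 0.0876]
tool_rot: [180.0, -0.1, 25.7]
force: [-1.3, -0.7, 6.4]
grip_width: 0.0117
grasp_force: 25.0
time_s: 19.95
tool_pos: [0.5877, 0.15, 0.0862]
tool_rot: [180.0, -0.1, 25.7]
force: [-1.8, -0.6, 5.4]
grip_width: 0.0117
grasp_force: 25.0
```

```bash
cat > chk.py <<'E'
from fit import *
S=np.array([.6675,.1878,.1219]); t=np.radians(25.7)
e=np.array([np.cos(t),np.sin(t),0]);n=np.array([-e[1],e[0],0]);z=np.array([0,0,1.])
U=np.cos(a)*e+np.sin(a)*z; N=-np.sin(a)*e+np.cos(a)*z
def onplane(c,xy,w,k):
    o,d=ray(c,xy,k); s=((S+N*w-o)@N)/(d@N); X=o+s*d-S; return np.array([X@U,X@n])*1000
def run():
    for c in('wrist','side','scene'):
        cams.read_camera(c); k=cams.calibration(c); print(c,'home seat px',proj(c,S,k).round(1),'tip',proj(c,S+.019*U+.005*N,k).round(1))
        for m in('carrier_hole','carrier_seat','carrier_grip'):
            for q in finder.tip_of(m,c):
                X=onplane(c,q['xy'],.027 if 'grip' in m else 0,k)
                if abs(X[1])<40 and abs(X[0])<150: print(' ',m,np.round(q['xy']),round(q['p'],2),'u,v mm',X.round(1))
        for q in finder.masks_of('carrier',c):
            X=onplane(c,q['xy'],.005,k)
            if abs(X[1])<40 and abs(X[0])<150:
                ys,xs=np.nonzero(q['mask']); P=np.array([onplane(c,(x,y),.005,k) for x,y in zip(xs[::7],ys[::7])])
                print('  mask',round(q['p'],2),'u',np.percentile(P[:,0],[1,99]).round(1),'v',np.percentile(P[:,1],[1,99]).round(1))
    o=get_obs(); d=o['tool_pos']-S; print(o['time_s'],'tcp u,v,w',(d@U*1000).round(1),(d@n*1000).round(1),(d@N*1000).round(1),o['force'].round(1),o['grip_width'],o['tool_rot'].round(1))
E
python3 -c "import chk; chk.run()"
```

```text
wrist home seat px [319.4  86. ] tip [319.9  30. ]
  carrier_seat [318. 126.] 0.82 u,v mm [-14.5   0.4]
  carrier_grip [315. 325.] 0.89 u,v mm [-103.5    1.5]
  mask 0.71 u [-144.5    8.2] v [-31.3  32.8]
side home seat px [325.5 172.2] tip [327.7 165.7]
  carrier_hole [318. 177.] 0.95 u,v mm [-21.1  13.6]
  carrier_seat [324. 169.] 0.91 u,v mm [7.5 8.5]
  carrier_grip [311. 192.] 0.59 u,v mm [-76.9   4.1]
  mask 0.8 u [-131.5  -40.4] v [-27.   26.1]
scene home seat px [446.1 252.1] tip [451.6 250.3]
  carrier_hole [436. 252.] 0.69 u,v mm [-31.    0.7]
  carrier_grip [415. 240.] 0.57 u,v mm [-100.6   19.4]
  mask 0.82 u [-128.4   -4.6] v [-30.1  52.3]
20.7 tcp u,v,w -92.8 0.5 21.5 [-1.6 -0.8  7. ] 0.012140331847383062 [ 1.80e+02 -1.00e-01  2.57e+01]
```

The end heights don't agree: the TCP is about 6 mm too far off the face, and the side view shifts the keyhole end. I check with brightness profiles along the slot centre line in the wrist picture.

```bash
python3 - <<'E'
from chk import *
im=cv2.cvtColor(cams.read_camera('wrist'),cv2.COLOR_RGB2GRAY).astype(int); cv2.imwrite('pics/w7.png',im); k=cams.calibration('wrist')
r=list(range(4,290,6))
print('rows',r)
for c in(262,290,304,311,318,325,332,346,374): print(c,[int(im[i-1:i+2,c-1:c+2].mean()) for i in r])
for h in(0,5,10,14,20): print('w',h,'tip u19',proj('wrist',S+.019*U+N*h/1000,k).round(), 'halfwidth',[proj('wrist',S+.019*U+N*h/1000+v*n,k)[0].round() for v in(.028,-.028)])
print('stud head',proj('wrist',S+N*.0145,k), 'catch',proj('wrist',S+N*.005+.027*U,k))
E
```

```text
rows [4, 10, 16, 22, 28, 34, 40, 46, 52, 58, 64, 70, 76, 82, 88, 94, 100, 106, 112, 118, 124, 130, 136, 142, 148, 154, 160, 166, 172, 178, 184, 190, 196, 202, 208, 214, 220, 226, 232, 238, 244, 250, 256, 262, 268, 274, 280, 286]
262 [100, 96, 85, 71, 59, 67, 82, 83, 84, 84, 85, 195, 196, 173, 169, 166, 168, 166, 163, 167, 168, 168, 171, 167, 169, 166, 168, 168, 171, 169, 169, 171, 170, 168, 169, 171, 172, 172, 172, 172, 118, 111, 118, 120, 119, 120, 121, 122]
290 [99, 96, 84, 72, 57, 71, 83, 84, 84, 86, 85, 194, 196, 172, 169, 166, 167, 165, 163, 167, 167, 168, 171, 168, 168, 166, 168, 168, 168, 127, 231, 235, 226, 184, 179, 173, 170, 170, 169, 169, 124, 121, 121, 121, 121, 121, 116, 22]
304 [101, 94, 85, 72, 59, 39, 39, 41, 42, 44, 46, 194, 196, 172, 168, 166, 167, 166, 164, 167, 167, 148, 177, 179, 72, 59, 71, 71, 83, 118, 231, 235, 225, 184, 200, 191, 170, 170, 169, 168, 153, 122, 122, 126, 130, 130, 135, 131]
311 [100, 95, 83, 72, 58, 37, 39, 41, 43, 42, 45, 194, 196, 173, 168, 165, 168, 166, 163, 167, 169, 138, 175, 178, 125, 49, 70, 72, 72, 120, 230, 235, 235, 181, 192, 183, 16
[... 1071 characters left out ...]
9, 168, 168, 172, 168, 168, 167, 169, 169, 168, 166, 166, 167, 166, 167, 168, 170, 172, 172, 169, 158, 151, 121, 123, 123, 124, 125, 126, 124]
w 0 tip u19 [320.  22.] halfwidth [np.float64(214.0), np.float64(425.0)]
w 5 tip u19 [320.  30.] halfwidth [np.float64(211.0), np.float64(429.0)]
w 10 tip u19 [320.  39.] halfwidth [np.float64(207.0), np.float64(433.0)]
w 14 tip u19 [320.  47.] halfwidth [np.float64(204.0), np.float64(436.0)]
w 20 tip u19 [320.  59.] halfwidth [np.float64(199.0), np.float64(441.0)]
stud head [319.62176941 114.59838298] catch [320.02230286  -2.51836776][ WARN:0@1.921] global loadsave.cpp:1063 imwrite_ Unsupported depth image for selected encoder is fallbacked to CV_8U.
```

```bash
python3 - <<'E'
import cv2
im=cv2.imread('pics/w7.png',0).astype(int)
c=list(range(286,354,3)); print('    ',c)
for r in(116,122,126,129,132,136,140,144,147,150,154,160,168,174,178,182,188,196,204,210,216): print(r,[int(im[r,x-1:x+2].mean()) for x in c])
E
```

```text
[286, 289, 292, 295, 298, 301, 304, 307, 310, 313, 316, 319, 322, 325, 328, 331, 334, 337, 340, 343, 346, 349, 352]
116 [167, 167, 166, 167, 166, 165, 167, 167, 167, 166, 167, 166, 167, 167, 167, 165, 166, 167, 168, 165, 167, 166, 168]
122 [168, 168, 167, 168, 170, 169, 168, 170, 169, 169, 168, 168, 167, 170, 169, 168, 169, 168, 168, 169, 171, 170, 169]
126 [167, 166, 167, 168, 167, 167, 168, 167, 167, 167, 167, 166, 168, 168, 166, 168, 166, 166, 166, 166, 166, 168, 168]
129 [169, 168, 167, 158, 174, 157, 149, 146, 148, 148, 159, 175, 162, 150, 149, 148, 150, 148, 152, 167, 169, 167, 168]
132 [171, 170, 171, 153, 177, 178, 171, 147, 133, 137, 171, 179, 178, 175, 155, 133, 129, 126, 143, 169, 169, 168, 170]
136 [171, 171, 172, 152, 174, 176, 177, 176, 177, 177, 178, 175, 177, 178, 151, 129, 128, 110, 147, 172, 171, 171, 171]
140 [169, 169, 168, 154, 173, 177, 177, 177, 177, 177, 177, 178, 177, 165, 132, 129, 118, 85, 149, 168, 167, 168, 168]
144 [169, 167, 169, 145, 82, 135, 179, 179, 179, 179, 179, 180, 179, 177, 171, 98, 74, 82, 152, 168, 167, 167, 167]
147 [168, 168, 169, 149, 77, 
[... 745 characters left out ...]
 231, 230, 229, 230, 230, 230, 216, 187, 170, 171, 170, 170, 171, 170, 170, 169, 170, 171, 167, 144]
188 [232, 236, 235, 235, 235, 235, 234, 234, 234, 226, 189, 176, 176, 176, 175, 177, 178, 176, 177, 175, 175, 168, 136]
196 [189, 225, 236, 235, 236, 236, 229, 234, 236, 236, 223, 181, 176, 177, 177, 177, 176, 176, 177, 175, 163, 134, 149]
204 [182, 186, 182, 183, 181, 195, 198, 197, 191, 191, 193, 194, 199, 198, 195, 196, 184, 146, 146, 146, 144, 145, 166]
210 [167, 171, 174, 180, 183, 196, 200, 198, 192, 192, 194, 196, 199, 200, 197, 199, 185, 146, 148, 161, 167, 169, 171]
216 [170, 171, 172, 171, 169, 171, 172, 170, 165, 167, 168, 168, 170, 171, 170, 170, 173, 173, 170, 168, 167, 167, 166]
```

The profile shows the slot's edges (columns 297–338) uncovered and the head only visible through the slot. So the plate is riding on top of the head, not under it. I refine the stud position by triangulating the head from all the wrist views before redoing it.

```bash
python3 - <<'E'
from chk import *
from scipy.spatial.transform import Rotation as R
o=get_obs(); k=cams.calibration('wrist'); 
def T(p,r):
    M=np.eye(4);M[:3,:3]=R.from_euler('xyz',r,degrees=True).as_matrix();M[:3,3]=p;return M
CT=np.array(k['extrinsics'])@T(o['tool_pos'],o['tool_rot'])  # tool->camera
def kk(p,r): 
    q=dict(k); q['extrinsics']=CT@np.linalg.inv(T(p,r)); return q
V=[('w4',(314,159),kk([.6147,.1608,.2594],[180,0,25.5])),('w5',(324,165),kk([.60266,.1606,.12825],[180,0,25.7])),('w6',(316,186),kk([.606,.1588,.1119],[180,0,25.7])),('w1',(331,177),np.load('k1.npy',allow_pickle=True).item())]
rs=[ray('wrist',xy,c) for _,xy,c in V]
def show(X): d=X-(S+N*.0145); print(X.round(4),'u,v,w rel (mm)',(d@U*1000).round(1),(d@n*1000).round(1),(d@N*1000).round(1))
for ids in((0,1,2,3),(0,1,2),(0,2),(1,2)):
    X,er=tri([rs[i] for i in ids]); print(ids,np.round(er,4)); show(X)
Xs,er=tri([ray('scene',(444,250)),ray('side',(325,170))]); print('fixed cams',np.round(er,4)); show(Xs)
for nm,xy,c in V: print(nm,'pred',proj('wrist',S+N*.0145,c).round(), 'front edge z from w? ')
E
```

```text
(0, 1, 2, 3) [0.0014 0.0014 0.0019 0.0025]
[0.6581 0.1853 0.1381] u,v,w rel (mm) 1.5 1.8 4.2
(0, 1, 2) [0.0006 0.001  0.0004]
[0.6628 0.1868 0.1745] u,v,w rel (mm) 26.3 1.1 31.2
(0, 2) [0.0002 0.0002]
[0.663  0.1864 0.1765] u,v,w rel (mm) 27.5 0.7 32.9
(1, 2) [0.0006 0.0006]
[0.6643 0.1879 0.1865] u,v,w rel (mm) 34.8 1.5 40.0
fixed cams [0.0023 0.0023]
[0.6645 0.1835 0.1309] u,v,w rel (mm) 1.4 -2.5 -4.5
w4 pred [315. 158.] front edge z from w? 
w5 pred [327. 164.] front edge z from w? 
w6 pred [319. 176.] front edge z from w? 
w1 pred [337. 174.] front edge z from w?
```

Diagnosis: the hole's lower edge caught on the head, so the plate rode over it. I lift off along the normal, go 26 mm back up the slope, and re-enter with the hole biased so the stud sits nearer its slot side.

```bash
python3 -m creep '-0.002 -0.001 0.0033 0 0.006;-0.002 -0.001 0.0033 0 0.006;-0.0024 -0.0005 0.0033 0 0.006;0.005 0.0023 0.0037 0 0.006;0.005 0.0023 0.0037 0 0.006;0.005 0.0023 0.0037 0 0.006;0.0042 0.0023 0.0038 0 0.006;0 0 0 0 0.006' 30; python3 - <<'E'
from chk import *
im=cv2.cvtColor(cams.read_camera('wrist'),cv2.COLOR_RGB2GRAY); cv2.imwrite('pics/w8.png',im); im=im.astype(int); k=cams.calibration('wrist')
o=get_obs(); d=o['tool_pos']-S; print(o['tool_pos'].round(4),'u,v,w',(d@U*1000).round(1),(d@n*1000).round(1),(d@N*1000).round(1),o['force'].round(1))
r=list(range(4,290,6)); print('rows',r)
for c in(262,310,318,326): print(c,[int(im[i-1:i+2,c-1:c+2].mean()) for i in r])
print('stud head',proj('wrist',S+N*.0145,k))
E
```

```text
time_s: 21.75
tool_pos: [0.6002, 0.1568, 0.1104]
tool_rot: [180.0, -0.0, 25.7]
force: [-0.3, -0.6, -1.9]
grip_width: 0.0116
grasp_force: 30.0
[0.5998 0.1565 0.1101] u,v,w -67.9 1.2 33.1 [ 0.4 -0.  -3.7]
rows [4, 10, 16, 22, 28, 34, 40, 46, 52, 58, 64, 70, 76, 82, 88, 94, 100, 106, 112, 118, 124, 130, 136, 142, 148, 154, 160, 166, 172, 178, 184, 190, 196, 202, 208, 214, 220, 226, 232, 238, 244, 250, 256, 262, 268, 274, 280, 286]
262 [79, 80, 80, 81, 81, 81, 81, 81, 81, 82, 104, 193, 196, 177, 168, 164, 167, 164, 163, 166, 167, 166, 171, 166, 168, 166, 167, 167, 169, 167, 168, 169, 169, 168, 168, 169, 171, 171, 172, 170, 120, 113, 116, 119, 119, 119, 120, 121]
310 [32, 35, 34, 36, 36, 37, 39, 40, 42, 43, 102, 194, 196, 176, 167, 164, 168, 165, 163, 166, 167, 90, 49, 129, 155, 160, 132, 129, 159, 177, 69, 69, 68, 109, 191, 184, 163, 163, 163, 163, 129, 120, 119, 140, 152, 152, 151, 152]
318 [32, 34, 35, 34, 36, 39, 39, 41, 41, 43, 101, 195, 196, 175, 167, 164, 168, 164, 163, 166, 166, 89, 86, 148, 158, 161, 130, 129, 129, 149, 122, 69, 70, 111, 195, 187, 165, 165, 165, 164, 132, 120, 119, 140, 151, 152, 151, 152]
326 [35, 34, 35, 35, 36, 37, 39, 41, 41, 44, 102, 195, 196, 176, 168, 163, 167, 165, 163, 166, 167, 91, 49, 118, 148, 152, 131, 130, 128, 128, 60, 69, 71, 103, 197, 188, 166, 166, 165, 166, 122, 120, 120, 138, 148, 151, 151, 148]
stud head [320.99124021 156.85216718]
```

```bash
cat > car.py <<'E'
from chk import *
def carrier_fit(rows,k,o):
    # rows: {(x,z): row} of carrier edge points on the centre line; fits slope angle & pivot height in tool
    p=np.array(o['tool_pos']); yw=np.radians(o['tool_rot'][2]); ee=np.array([np.cos(yw),np.sin(yw),0])
    def pt(q,x,zc):
        th,px,pz=q; X=np.cos(th)*ee+np.sin(th)*z; Z=-np.sin(th)*ee+np.cos(th)*z
        return p+px*ee+pz*z+X*(x+.03)+Z*zc     # q: angle, foot point (x=-30,z=0) rel. to TCP
    f=lambda q:[proj('wrist',pt(q,*a_),k)[1]-r for a_,r in rows.items()]
    s=least_squares(f,[.65,.01,-.015]); return s.x,np.array(f(s.x)),lambda x,zc:pt(s.x,x,zc)
def uvw(P,S0=S): d=np.array(P)-S0; return np.round([d@U*1000,d@n*1000,d@N*1000],1)
def stud_u(row,k): # u shift of S from the lowest visible row of the head
    from scipy.optimize import brentq
    f=lambda s:max(proj('wrist',S+(s-.0065)*U+N*.0145,k)[1],proj('wrist',S+(s-.008)*U+N*.012,k)[1])-row
    return brentq(f,-.03,.03)*1000
E
python3 - <<'E'
from car import *
k=cams.calibration('wrist'); o=get_obs(); im=cv2.imread('pics/w8.png',0).astype(int)
print('r60-86',im[60:90,317].tolist()); print('120-146',im[120:147,317].tolist()); print('174-220',im[174:222,317].tolist())
x,r,pt=carrier_fit({(.075,0):65.5,(.075,.005):79,(.060,.005):127,(.021,.005):205},k,o)
print('theta',np.degrees(x[0]),x[1:]*1000,r.round(1)); print('hole ctr',uvw(pt(.032,0)),'tail',uvw(pt(-.075,0)),'tip',uvw(pt(.075,0)))
for rr in(182,184,186): print(rr,stud_u(rr,k))
E
```

```text
r60-86 [51, 68, 92, 99, 101, 102, 108, 128, 171, 194, 194, 196, 195, 194, 195, 198, 196, 195, 196, 196, 197, 187, 171, 168, 167, 170, 171, 169, 170, 168]
120-146 [169, 168, 166, 168, 166, 165, 167, 165, 157, 129, 85, 54, 51, 46, 50, 52, 83, 123, 141, 143, 149, 148, 151, 151, 154, 156, 156]
174-220 [151, 169, 178, 173, 168, 162, 155, 165, 174, 169, 134, 83, 47, 52, 60, 69, 69, 69, 72, 69, 70, 71, 71, 70, 67, 71, 67, 75, 106, 151, 187, 195, 193, 196, 195, 193, 197, 194, 195, 193, 192, 178, 169, 166, 164, 164, 167, 166]
theta 46.19363794252583 [ 18.55259932 -13.1548706 ] [-0.5  1.  -0.9  0.4]
hole ctr [ 0.6  1.2 23.8] tail [-104.4    1.2    3. ] tip [42.8  1.2 32.1]
182 -5.302878175639737
184 -6.308505384305319
186 -7.324816902294946
```

```bash
python3 - <<'E'
from car import *
k=cams.calibration('wrist'); o=get_obs()
for rows in({(.075,.005):81.5,(.060,.005):128.5,(.021,.005):215,(.021,0):203},{(.075,.005):81.5,(.060,.005):128.5,(.021,.005):215,(.021,0):203,(.075,0):64}):
    x,r,pt=carrier_fit(rows,k,o)
    print('theta',np.degrees(x[0]),x[1:]*1000,r.round(1)); print('hole ctr',uvw(pt(.032,0)),'tail',uvw(pt(-.075,0)),'tip',uvw(pt(.075,0)))
for rr in(183,185): print(rr,stud_u(rr,k))
# re-check of stud in earlier w4: head 314,159 + front edges rows 268/44 -> relative u of stud between face ends
E
```

```text
theta 39.627918091869354 [ 10.24654276 -12.06890574] [-0.2  0.3 -0.4  0.3]
hole ctr [-4.6  1.2 22.4] tail [-111.3    1.2   13.8] tip [38.2  1.2 25.9]
theta 43.71153523830968 [14.88415162 -5.84145743] [-1.7  1.2  0.  -0.5  0.9]
hole ctr [ 2.2  1.2 29.2] tail [-103.5    1.2   13. ] tip [44.7  1.2 35.7]
183 -5.804367563832044
185 -6.815314218422807
```

Vision and kinematics agree: the stud is about 5 mm lower on the slope than assumed, and a 2.5 mm shift down the slope centres it. Shift, then descend along the normal.

```bash
python3 -m creep '-0.0018 -0.0009 -0.0014 0 0.006;0.0015 0.0008 -0.0025 0 0.006;0.0016 0.0007 -0.0025 0 0.006;0.0015 0.0008 -0.0025 0 0.006;0 0 0 0 0.006' 25; python3 - <<'E'
from car import *
im=cv2.cvtColor(cams.read_camera('wrist'),cv2.COLOR_RGB2GRAY); cv2.imwrite('pics/w9.png',im); im=im.astype(int); k=cams.calibration('wrist'); o=get_obs()
print(uvw(o['tool_pos']),o['force'].round(1))
for a_,b in((40,90),(100,225)): print(a_,im[a_:b:2,317].tolist())
c=list(range(270,368,4)); print(c)
for r in range(140,222,6): print(r,[int(im[r,x-1:x+2].mean()) for x in c])
E
```

```text
time_s: 22.42
tool_pos: [0.6023, 0.1579, 0.1008]
tool_rot: [180.0, 0.0, 25.7]
force: [0.7, 1.0, -3.7]
grip_width: 0.0118
grasp_force: 25.0
[-70.7   1.2  24. ] [-0.2 -0.1 -2.8]
40 [37, 37, 42, 40, 43, 37, 39, 46, 42, 46, 46, 44, 45, 87, 170, 196, 197, 198, 198, 194, 195, 174, 171, 171, 168]
100 [171, 170, 168, 166, 164, 165, 163, 164, 167, 168, 169, 168, 166, 167, 158, 87, 51, 49, 48, 46, 52, 49, 55, 134, 148, 147, 149, 153, 161, 192, 210, 214, 219, 221, 191, 184, 181, 180, 178, 180, 181, 179, 180, 178, 179, 179, 179, 179, 123, 58, 71, 103, 186, 197, 195, 195, 195, 190, 166, 166, 166, 164, 165]
[270, 274, 278, 282, 286, 290, 294, 298, 302, 306, 310, 314, 318, 322, 326, 330, 334, 338, 342, 346, 350, 354, 358, 362, 366]
140 [169, 167, 167, 166, 169, 167, 156, 75, 70, 62, 50, 49, 49, 48, 46, 58, 73, 92, 166, 169, 167, 168, 168, 167, 169]
146 [167, 168, 168, 170, 169, 168, 162, 77, 71, 64, 57, 112, 132, 117, 57, 61, 72, 99, 167, 167, 168, 170, 167, 169, 167]
152 [168, 168, 167, 166, 165, 167, 164, 83, 71, 76, 135, 145, 149, 143, 129, 80, 72, 109, 164, 166, 166, 168, 165, 167, 166]
158 [16
[... 686 characters left out ...]
 177, 178, 178, 177, 176, 178, 171, 80, 71, 72, 82, 163, 168, 168, 170]
194 [168, 171, 171, 158, 105, 85, 90, 89, 90, 101, 151, 172, 177, 170, 148, 84, 73, 70, 71, 70, 97, 167, 168, 169, 168]
200 [168, 169, 171, 164, 180, 184, 148, 75, 69, 69, 71, 71, 71, 74, 71, 73, 70, 83, 127, 138, 134, 168, 168, 171, 169]
206 [166, 171, 174, 168, 179, 183, 182, 181, 201, 197, 193, 193, 196, 200, 198, 196, 184, 146, 141, 145, 159, 169, 169, 171, 169]
212 [167, 170, 174, 169, 167, 167, 168, 180, 199, 198, 193, 193, 196, 199, 199, 196, 187, 150, 167, 169, 170, 168, 169, 169, 169]
218 [167, 168, 168, 168, 166, 169, 169, 166, 167, 167, 164, 164, 165, 167, 167, 167, 170, 170, 166, 166, 167, 165, 163, 163, 166]
```

The head (columns 297–337) is centred across the hole (283–351), but only about 2 mm from the hole's lower edge. Shift 3 mm more down the slope before lowering.

```bash
python3 -m creep '-0.0022 -0.0011 -0.0017 0 0.006;0 0 0 0 0.006;0.0015 0.0008 -0.0025 0 0.006;0 0 0 0 0.006'; python3 - <<'E'
from car import *
im=cv2.cvtColor(cams.read_camera('wrist'),cv2.COLOR_RGB2GRAY); cv2.imwrite('pics/w10.png',im); im=im.astype(int); k=cams.calibration('wrist'); o=get_obs()
print(uvw(o['tool_pos']),o['force'].round(1))
for a_,b in((40,90),(100,225)): print(a_,im[a_:b:2,317].tolist())
c=list(range(270,368,4)); print(c)
for r in range(146,222,8): print(r,[int(im[r,x-1:x+2].mean()) for x in c])
E
```

```text
time_s: 22.98
tool_pos: [0.6019, 0.1575, 0.0972]
tool_rot: [180.0, -0.0, 25.7]
force: [-1.0, -1.3, -1.5]
grip_width: 0.0118
grasp_force: 25.0
[-73.3   1.2  21.2] [-0.5 -0.5 -0.8]
40 [35, 38, 44, 43, 41, 41, 38, 42, 42, 45, 44, 70, 100, 144, 192, 196, 196, 197, 194, 193, 173, 172, 171, 170, 170]
100 [169, 167, 167, 168, 165, 164, 164, 167, 169, 167, 169, 167, 167, 167, 122, 50, 46, 48, 53, 50, 50, 46, 85, 145, 148, 149, 175, 197, 204, 209, 215, 216, 221, 218, 186, 184, 182, 178, 178, 180, 181, 178, 180, 180, 177, 179, 182, 178, 149, 57, 70, 136, 194, 195, 194, 194, 195, 183, 165, 164, 169, 168, 167]
[270, 274, 278, 282, 286, 290, 294, 298, 302, 306, 310, 314, 318, 322, 326, 330, 334, 338, 342, 346, 350, 354, 358, 362, 366]
146 [171, 171, 170, 170, 170, 170, 167, 82, 71, 58, 81, 138, 145, 131, 70, 63, 72, 102, 170, 170, 169, 170, 170, 171, 170]
154 [166, 168, 165, 168, 168, 167, 165, 91, 78, 143, 171, 189, 183, 151, 143, 118, 73, 114, 166, 167, 166, 167, 166, 167, 167]
162 [169, 169, 170, 169, 171, 171, 171, 142, 167, 193, 204, 211, 217, 217, 163, 149, 137, 142, 172, 168, 170, 169, 169
[... 203 characters left out ...]
0, 181, 180, 180, 180, 169, 128, 88, 86, 160, 171, 169, 169, 171]
186 [169, 173, 171, 144, 74, 70, 71, 117, 177, 180, 178, 177, 179, 178, 179, 179, 177, 113, 71, 71, 80, 164, 169, 171, 170]
194 [168, 171, 173, 159, 119, 88, 90, 89, 92, 119, 163, 177, 179, 178, 161, 94, 71, 73, 71, 76, 107, 170, 169, 171, 170]
202 [168, 171, 173, 167, 182, 183, 181, 159, 136, 135, 133, 132, 136, 136, 137, 136, 130, 138, 139, 139, 143, 171, 171, 171, 168]
210 [168, 170, 175, 170, 169, 169, 176, 181, 198, 197, 193, 194, 194, 198, 198, 196, 185, 146, 160, 169, 170, 169, 168, 171, 168]
218 [168, 167, 168, 170, 169, 169, 169, 168, 169, 169, 164, 165, 166, 169, 169, 166, 171, 170, 167, 167, 168, 166, 167, 164, 165]
```

```bash
python3 -m creep '0.0008 0.0004 -0.0012 0 0.006;0.0008 0.0004 -0.0012 0 0.006;0 0 0 0 0.006'; python3 -c "
from car import *; o=get_obs(); print(uvw(o['tool_pos']))";  python3 -m creep '0.0008 0.0004 -0.0012 0 0.006;0 0 0 0 0.006'; python3 -c "
from car import *; o=get_obs(); print(uvw(o['tool_pos']))"
```

```text
time_s: 23.4
tool_pos: [0.6037, 0.1584, 0.0949]
tool_rot: [180.0, -0.0, 25.7]
force: [0.4, -0.5, 1.7]
grip_width: 0.0116
grasp_force: 25.0
[-73.    1.2  18.2]
time_s: 23.65
tool_pos: [0.6043, 0.1587, 0.0943]
tool_rot: [-180.0, -0.0, 25.7]
force: [-2.3, -0.8, 7.2]
grip_width: 0.0119
grasp_force: 25.0
[-72.8   1.2  17.3]
```

```bash
python3 -m creep '0.0006 0.0003 -0.0010 0 0.006;0 0 0 0 0.006'; python3 - <<'E'
from car import *
im=cv2.cvtColor(cams.read_camera('wrist'),cv2.COLOR_RGB2GRAY); cv2.imwrite('pics/w11.png',im); im=im.astype(int); k=cams.calibration('wrist'); o=get_obs()
print(uvw(o['tool_pos']),o['force'].round(1),o['wrist_torque'].round(2))
for a_,b in((20,90),(90,225)): print(a_,im[a_:b:2,317].tolist())
print('col262',im[20:90:2,262].tolist())
c=list(range(270,368,4)); print(c)
for r in range(140,222,8): print(r,[int(im[r,x-1:x+2].mean()) for x in c])
E
```

```text
time_s: 23.9
tool_pos: [0.6049, 0.159, 0.0938]
tool_rot: [-180.0, -0.0, 25.7]
force: [-3.6, -1.4, 9.7]
grip_width: 0.0117
grasp_force: 25.0
[-72.5   1.2  16.5] [-3.5 -2.1 10.8] [-0.39  1.06 -0.01]
20 [36, 40, 42, 41, 37, 39, 39, 41, 38, 43, 46, 44, 41, 42, 41, 46, 50, 170, 187, 187, 187, 186, 181, 181, 179, 179, 176, 177, 175, 175, 177, 179, 178, 173, 174]
90 [178, 173, 172, 172, 174, 175, 177, 179, 180, 180, 178, 176, 125, 58, 54, 54, 53, 51, 53, 55, 53, 51, 57, 55, 55, 55, 54, 54, 53, 54, 56, 53, 59, 163, 186, 182, 186, 190, 198, 206, 211, 215, 216, 220, 222, 198, 185, 179, 182, 180, 179, 182, 184, 182, 181, 178, 181, 180, 180, 181, 178, 178, 177, 177, 177, 173, 174, 176]
col262 [82, 80, 81, 79, 77, 80, 83, 80, 84, 80, 85, 83, 85, 84, 83, 86, 86, 159, 189, 187, 188, 187, 181, 179, 182, 178, 176, 177, 175, 175, 176, 179, 179, 178, 178]
[270, 274, 278, 282, 286, 290, 294, 298, 302, 306, 310, 314, 318, 322, 326, 330, 334, 338, 342, 346, 350, 354, 358, 362, 366]
140 [175, 177, 177, 176, 176, 176, 177, 120, 91, 61, 52, 54, 53, 51, 52, 56, 73, 139, 174, 175, 175, 176, 177, 176, 176]
148 
[... 564 characters left out ...]
218, 217, 202, 186, 120, 75, 108, 180, 178, 180, 181]
188 [177, 181, 184, 147, 96, 74, 118, 158, 179, 180, 179, 180, 181, 180, 180, 178, 174, 176, 137, 81, 136, 179, 178, 181, 178]
196 [179, 179, 183, 181, 139, 126, 121, 165, 180, 182, 180, 180, 180, 180, 179, 180, 179, 159, 138, 139, 161, 179, 181, 181, 178]
204 [179, 178, 182, 184, 178, 173, 147, 146, 187, 181, 180, 179, 180, 181, 180, 180, 172, 150, 177, 180, 179, 180, 180, 179, 177]
212 [178, 178, 179, 178, 178, 178, 181, 180, 180, 178, 173, 174, 177, 179, 179, 178, 180, 179, 179, 179, 175, 174, 174, 173, 175]
220 [178, 179, 178, 178, 180, 178, 182, 179, 181, 178, 174, 175, 174, 180, 176, 177, 181, 180, 177, 177, 173, 177, 173, 174, 178]
```

The head now stands above the plate and hides the hole's lower edge, with w = 16.5 mm, which is flat. Now slide down with a light press.

```bash
python3 -m creep '-0.0022 -0.0011 -0.0017 0 0.006;-0.0022 -0.0011 -0.0017 0 0.006;0 0 0 0 0.006'; python3 -c "
from car import *; o=get_obs(); print(uvw(o['tool_pos']))";  python3 -m creep '-0.0022 -0.0011 -0.0017 0 0.006;-0.0022 -0.0011 -0.0017 0 0.006;0 0 0 0 0.006'; python3 -c "
from car import *; o=get_obs(); print(uvw(o['tool_pos']))"
```

```text
time_s: 24.32
tool_pos: [0.6019, 0.1572, 0.0915]
tool_rot: [180.0, -0.2, 25.7]
force: [-2.2, 0.5, 12.3]
grip_width: 0.012
grasp_force: 25.0
[-76.7   0.9  16.6]
time_s: 24.7
tool_pos: [0.5976, 0.1549, 0.0881]
tool_rot: [180.0, -0.2, 25.7]
force: [-2.3, -0.6, 11.5]
grip_width: 0.0119
grasp_force: 25.0
[-82.7   0.7  16.6]
```

```bash
python3 -m creep '-0.0022 -0.0011 -0.0017 0 0.006;-0.0022 -0.0011 -0.0017 0 0.006;0 0 0 0 0.006'; python3 -c "
from car import *; o=get_obs(); print(uvw(o['tool_pos']))";  python3 -m creep '-0.0015 -0.0007 -0.0011 0 0.006;-0.0015 -0.0007 -0.0011 0 0.006;0 0 0 0 0.006'; python3 -c "
from car import *; o=get_obs(); print(uvw(o['tool_pos']))"
```

```text
time_s: 25.08
tool_pos: [0.5918, 0.1522, 0.0829]
tool_rot: [180.0, -0.0, 25.7]
force: [-2.1, -1.6, 7.9]
grip_width: 0.012
grasp_force: 25.0
[-90.9   0.7  16. ]
time_s: 25.45
tool_pos: [0.5907, 0.1517, 0.082]
tool_rot: [180.0, -0.3, 25.7]
force: [1.2, 0.4, 9.3]
grip_width: 0.0116
grasp_force: 25.0
[-92.4   0.8  15.9]
```

```bash
python3 -m creep '-0.0015 -0.0007 -0.0011 0 0.006;0 0 0 0 0.006;0 0 0 0 0.006'; python3 - <<'E'
from car import *
im=cv2.cvtColor(cams.read_camera('wrist'),cv2.COLOR_RGB2GRAY); cv2.imwrite('pics/w12.png',im); im=im.astype(int); o=get_obs()
print(uvw(o['tool_pos']),o['force'].round(1))
print('col317',im[0:60:3,317].tolist(),im[60:225:3,317].tolist())
print('col262',im[0:60:3,262].tolist())
c=list(range(270,368,4)); print(c)
for r in range(100,180,10): print(r,[int(im[r,x-1:x+2].mean()) for x in c])
E
```

```text
time_s: 25.82
tool_pos: [0.5906, 0.1517, 0.0819]
tool_rot: [180.0, -0.5, 25.7]
force: [1.9, 1.0, 10.9]
grip_width: 0.0119
grasp_force: 25.0
[-92.5   0.8  15.9] [ 2.3  1.2 12.1]
col317 [99, 100, 105, 106, 104, 99, 97, 94, 91, 83, 79, 75, 64, 60, 52, 42, 43, 51, 185, 187] [185, 179, 180, 175, 176, 176, 176, 180, 175, 178, 174, 172, 178, 178, 178, 178, 194, 210, 214, 216, 221, 205, 184, 183, 179, 181, 180, 183, 179, 179, 179, 179, 181, 181, 78, 55, 56, 92, 91, 97, 93, 95, 92, 110, 231, 227, 186, 187, 189, 181, 178, 176, 178, 175, 176]
col262 [99, 102, 104, 103, 104, 98, 97, 96, 88, 81, 78, 71, 70, 58, 49, 83, 84, 93, 182, 187]
[270, 274, 278, 282, 286, 290, 294, 298, 302, 306, 310, 314, 318, 322, 326, 330, 334, 338, 342, 346, 350, 354, 358, 362, 366]
100 [179, 179, 178, 178, 180, 178, 179, 179, 180, 178, 178, 179, 179, 178, 179, 179, 179, 179, 179, 178, 178, 178, 180, 179, 179]
110 [179, 178, 178, 177, 179, 178, 175, 128, 152, 171, 186, 199, 204, 200, 194, 188, 178, 176, 179, 179, 178, 179, 179, 180, 179]
120 [182, 182, 179, 135, 136, 134, 143, 171, 194, 203, 211, 216, 221, 219, 218, 215, 204, 188, 179, 182, 181, 182, 181, 183, 183]
130 [181, 144, 131, 132, 128, 129, 158, 176, 180, 180, 180, 181, 180, 181, 181, 181, 190, 189, 173, 176, 181, 180, 180, 181, 181]
140 [176, 141, 129, 129, 130, 118, 168, 181, 180, 181, 182, 183, 179, 182, 183, 182, 181, 179, 154, 173, 174, 176, 175, 175, 177]
150 [180, 180, 177, 134, 131, 130, 124, 178, 177, 179, 178, 178, 177, 178, 178, 178, 178, 154, 178, 180, 180, 180, 181, 180, 181]
160 [180, 184, 183, 178, 159, 133, 124, 94, 92, 78, 119, 163, 166, 133, 87, 86, 75, 93, 176, 179, 179, 181, 178, 180, 180]
170 [179, 183, 184, 174, 97, 92, 91, 90, 91, 86, 85, 87, 89, 89, 85, 92, 93, 90, 82, 74, 97, 179, 178, 182, 181]
```

It has stopped: 1 mm commanded gave no motion. The head covers the slot end and is wider than the slot, and the bar is exposed behind the upper edge. Relax the load and let go.

```bash
python3 -m creep '0.001 0.0005 0.002 0 0.006;0 0 0 0 0.006' 10; python3 -m creep '0 0 0 0 0.03;0 0 0 0 0.03;0 0 0 0 0.03;0 0 0 0 0.03;0 0 0 0 0.03' 10; python3 -m creep '0 0 0.01 0 0.03;0 0 0.02 0 0.03;0 0 0.03 0 0.03;0 0 0.03 0 0.03;0 0 0 0 0.03'; python3 - <<'E'
from car import *
im=cams.read_camera('wrist'); cv2.imwrite('pics/w13.png',im[:,:,::-1]); k=cams.calibration('wrist')
for m in('carrier_hole','carrier_seat','carrier_grip','start_top'):
    print(m,[(np.round(q['xy']).tolist(),round(q['p'],2),onplane('wrist',q['xy'],.027 if 'grip' in m else 0,k).round(1).tolist()) for q in finder.tip_of(m,'wrist')][:3])
for q in finder.masks_of('carrier','wrist'):
    X=onplane('wrist',q['xy'],.005,k)
    if abs(X[1])<40:
        h,_=cv2.findContours(q['mask'].astype(np.uint8),cv2.RETR_EXTERNAL,cv2.CHAIN_APPROX_NONE); K=max(h,key=cv2.contourArea)[:,0]
        print(q['p'],cv2.minAreaRect(np.array([onplane('wrist',p,.005,k) for p in K],np.float32)))
g=cv2.cvtColor(im,cv2.COLOR_RGB2GRAY); print(g[20:300:4,318].tolist()); o=get_obs(); print(uvw(o['tool_pos']),o['time_s'])
print('btn',proj('wrist',[.6708,.0291,.0749],k))
E
```

```text
time_s: 26.12
tool_pos: [0.5904, 0.1519, 0.0819]
tool_rot: [180.0, -0.3, 25.7]
force: [5.8, 1.6, 2.6]
grip_width: 0.012
grasp_force: 10.0
time_s: 26.75
tool_pos: [0.5879, 0.1508, 0.0808]
tool_rot: [180.0, 0.0, 25.7]
force: [-0.6, 1.1, -0.3]
grip_width: 0.0299
grasp_force: 0.0
time_s: 27.38
tool_pos: [0.5904, 0.1512, 0.1754]
tool_rot: [180.0, -0.4, 25.7]
force: [-0.2, -0.7, -0.1]
grip_width: 0.0299
grasp_force: 0.0
carrier_hole [([314.0, 152.0], 0.6, [-31.9, 2.7])]
carrier_seat [([319.0, 114.0], 0.81, [-6.9, 0.2])]
carrier_grip [([314.0, 255.0], 0.78, [-94.8, 2.8])]
start_top [([525.0, 219.0], 0.96, [-89.3, -142.8])]
0.6 ((-65.88679504394531, 1.1803722381591797), (57.67389678955078, 160.8772735595703), 89.73396301269531)
[40, 38, 37, 41, 40, 42, 37, 39, 42, 93, 109, 106, 98, 85, 70, 50, 182, 184, 179, 180, 178, 175, 182, 189, 214, 217, 182, 181, 180, 180, 176, 58, 68, 94, 98, 99, 231, 189, 185, 180, 182, 181, 180, 178, 179, 179, 178, 168, 160, 154, 147, 152, 148, 150, 150, 130, 130, 130, 130, 131, 130, 138, 176, 235, 241, 51, 46, 46, 44, 43]
[-44.8   1.3  90. ] 27.675
btn [531.73635964 209.73100899]
```

```bash
python3 - <<'E'
from car import *
g=cv2.cvtColor(cv2.imread('pics/w13.png'),cv2.COLOR_BGR2GRAY).astype(int); k=cams.calibration('wrist')
for c in(285,318,350): print(c,'top',g[50:100,c][::2].tolist(),'bottom',g[250:286,c][::2].tolist())
print(g[54:84:3,:][:,250:390:6].tolist())
s0=-.0055
for nm,uu,w in(('tip top',19,5),('tip bot',19,0),('tail top',-131,5),('tail bot',-131,0),('hole tail top',-35,5),('bar top up',27,5),('bar top flush',27,0)):
    print(nm,proj('wrist',S+U*(s0+uu/1000)+N*w/1000+.001*n,k).round(1))
print('bar ends',[proj('wrist',S+U*(s0+.027)+N*.002+v*n,k).round(0).tolist() for v in(.027,-.025)])
E
```

```text
285 top [83, 85, 90, 103, 105, 110, 109, 104, 104, 99, 94, 82, 77, 66, 73, 93, 132, 182, 187, 184, 182, 180, 179, 179, 180] bottom [131, 128, 128, 127, 129, 128, 129, 130, 164, 210, 234, 241, 249, 240, 88, 46, 40, 42]
318 top [42, 42, 53, 93, 106, 109, 106, 106, 103, 98, 92, 85, 75, 70, 53, 50, 107, 182, 186, 184, 178, 179, 175, 180, 178] bottom [129, 130, 128, 131, 128, 130, 134, 138, 169, 176, 193, 235, 248, 241, 101, 51, 45, 46]
350 top [87, 81, 87, 105, 106, 109, 110, 107, 102, 99, 93, 88, 78, 72, 68, 87, 125, 183, 190, 184, 184, 181, 178, 179, 180] bottom [183, 185, 185, 183, 186, 187, 187, 186, 213, 231, 235, 238, 247, 244, 111, 52, 53, 55]
[[236, 88, 88, 88, 88, 89, 89, 88, 86, 88, 53, 47, 50, 88, 84, 90, 90, 86, 89, 87, 91, 89, 234, 234], [233, 86, 88, 94, 105, 105, 104, 103, 103, 101, 106, 102, 103, 102, 102, 102, 104, 104, 105, 103, 90, 87, 235, 237], [228, 90, 89, 99, 111, 109, 107, 108, 108, 110, 106, 108, 108, 109, 106, 108, 107, 109, 109, 110, 91, 91, 233, 233], [234, 94, 79, 97, 106, 108, 107, 108, 108, 106, 108, 108, 109, 107, 108, 110, 111, 112, 110, 113, 91, 95, 231
[... 160 characters left out ...]
94, 95, 90, 97, 97, 93, 93, 96, 94, 100, 101, 98, 89, 100, 236, 235], [232, 121, 77, 74, 86, 85, 81, 84, 81, 82, 83, 85, 84, 83, 83, 87, 88, 88, 90, 87, 84, 105, 232, 233], [231, 146, 89, 67, 73, 74, 74, 74, 73, 71, 70, 72, 71, 69, 71, 75, 78, 74, 79, 75, 92, 118, 231, 232], [235, 169, 91, 92, 72, 74, 73, 73, 72, 73, 54, 53, 53, 58, 73, 65, 75, 67, 74, 87, 93, 147, 232, 233], [234, 200, 101, 103, 100, 100, 102, 101, 98, 105, 65, 64, 69, 99, 100, 99, 98, 97, 98, 96, 98, 164, 231, 231]]
tip top [318.3  78.5]
tip bot [318.2  72.9]
tail top [317.8 262.2]
tail bot [317.8 256.8]
hole tail top [318.  165.8]
bar top up [318.3  62.4]
bar top flush [318.3  56.9]
bar ends [[261.0, 59.0], [375.0, 59.0]]
```

The wrist view numbers check out: the carrier is straight (0.3°), the bar stands proud with its cylinder shading, about 3 mm clear of the upper edge. On to the button, with the fingers closed.

```bash
python3 -m creep '0 0 0.03 0 0.03;0.01 -0.03 0.005 0 0;0.025 -0.045 0 0 0;0.025 -0.035 0 0 0;0.01 -0.006 0 0 0;0 0 0 0 0;0 0 0 0 0'; python3 - <<'E'
from car import *
o=get_obs();p=o['tool_pos']; k=cams.calibration('wrist'); cams.read_camera('wrist'); print(p.round(4),o['grip_width'])
for q in finder.tip_of('start_top','wrist')[:2]: print('wrist',np.round(q['xy'],1),round(q['p'],2),[at_z('wrist',q['xy'],h,k).round(4).tolist() for h in(.07,.075,.08)])
rs=[ray('wrist',finder.tip_of('start_top','wrist')[0]['xy'],k)]
for c,near in(('scene',(387,285)),('side',(358,211))):
    cams.read_camera(c)
    for q in finder.tip_of('start_top',c):
        if np.hypot(*(np.array(q['xy'])-near))<12: print(c,q['xy'],q['p']); rs.append(ray(c,q['xy'])); break
print(tri(rs))
for c in('scene','side'):
  for q in finder.tip_of('reagent',c)[:3]: print(c,q['xy'],round(q['p'],2),at_z(c,q['xy'],0).round(3))
E
```

```text
time_s: 28.55
tool_pos: [0.6573, 0.0369, 0.2053]
tool_rot: [-179.9, 0.0, 25.8]
force: [0.4, -0.3, 0.5]
grip_width: 0.0005
grasp_force: 0.0
[0.6573 0.0369 0.2053] 0.0004892246912410155
wrist [333.4 222.2] 0.81 [[0.6638, 0.0267, 0.07], [0.6649, 0.0275, 0.075], [0.666, 0.0282, 0.08]]
scene [388.4, 283.9] 0.43
side [357.8, 212.9] 0.63
(array([0.66625875, 0.02903393, 0.07656383]), [0.0015864442500622589, 0.0018502674410481594, 0.0005001084629299587])
scene [323.8, 342.8] 0.91 [ 0.712 -0.16   0.   ]
side [410.5, 265.6] 0.97 [ 0.705 -0.159  0.   ]
```

```bash
python3 -m creep '0.009 -0.008 0 0 0;0 0 -0.04 0 0;0 0 -0.045 0 0;0 0 -0.03 0 0;0 0 0 0 0'; python3 -m creep '0 0 -0.003 0 0;0 0 -0.003 0 0;0 0 -0.003 0 0;0 0 0 0 0'; python3 -m creep '0 0 -0.002 0 0;0 0 -0.002 0 0;0 0 0 0 0'
```

```text
time_s: 29.62
tool_pos: [0.6653, 0.026, 0.088]
tool_rot: [-179.9, 0.3, 25.7]
force: [-0.4, 0.2, 0.3]
grip_width: 0.0004
grasp_force: 0.0
time_s: 30.12
tool_pos: [0.6671, 0.0269, 0.0821]
tool_rot: [180.0, -0.0, 25.7]
force: [0.6, -0.6, -0.3]
grip_width: 0.0003
grasp_force: 0.0
time_s: 30.5
tool_pos: [0.6669, 0.0268, 0.0777]
tool_rot: [180.0, 0.0, 25.7]
force: [0.5, 0.3, -0.1]
grip_width: 0.0001
grasp_force: 0.0
```

```bash
python3 -m creep '0 0.002 0 0 0;0 0 -0.002 0 0;0 0 0 0 0'; python3 -m creep '0 0 -0.002 0 0;0 0 0 0 0'; python3 -m creep '0 0 -0.002 0 0;0 0 0 0 0';python3 -m creep '0 0 -0.002 0 0;0 0 0 0 0'
```

```text
time_s: 30.88
tool_pos: [0.6672, 0.0292, 0.0761]
tool_rot: [-180.0, -0.0, 25.7]
force: [0.1, 0.6, 2.6]
grip_width: 0.0003
grasp_force: 1.1
time_s: 31.12
tool_pos: [0.6672, 0.0292, 0.0741]
tool_rot: [-180.0, -0.0, 25.7]
force: [0.3, 1.1, 3.5]
grip_width: 0.0002
grasp_force: 1.6
time_s: 31.38
tool_pos: [0.6672, 0.0292, 0.072]
tool_rot: [-180.0, -0.0, 25.7]
force: [-0.8, 1.1, 4.4]
grip_width: 0.0006
grasp_force: 2.2
time_s: 31.62
tool_pos: [0.6673, 0.0292, 0.0714]
tool_rot: [-180.0, -0.0, 25.7]
force: [-3.5, 2.3, 11.4]
grip_width: 0.0001
grasp_force: 5.4
```

The button bottomed out: it stalls at 0.0714 and the force jumps to 11 N. Release, retreat and check.

```bash
python3 -m creep '0 0 0.01 0 0;0 0 0.03 0 0;0 0 0.045 0 0;0 0 0.045 0 0;-0.02 0.02 0.02 0 0;-0.01 0.02 0 0 0;0 0 0 0 0;0 0 0 0 0'; python3 - <<'E'
from car import *
im=cams.read_camera('wrist'); cv2.imwrite('pics/w14.png',im[:,:,::-1]); k=cams.calibration('wrist')
for m in('carrier_seat','carrier_grip','start_top'):
    print(m,[(np.round(q['xy']).tolist(),round(q['p'],2),onplane('wrist',q['xy'],.027 if 'grip' in m else 0,k).round(1).tolist()) for q in finder.tip_of(m,'wrist')][:3])
for c,l in(('scene',('blank','reagent','jar','beaker','slidebox','dish')),):
    cams.read_camera(c)
    for m in l: print(m,[(np.round(q['xy']).tolist(),round(q['p'],2)) for q in finder.tip_of(m,c)][:2])
o=get_obs(); print(o['tool_pos'],o['force'].round(1),o['time_s'])
E
```

```text
time_s: 32.62
tool_pos: [0.637, 0.0673, 0.2192]
tool_rot: [179.9, 0.1, 25.6]
force: [0.0, -0.9, 0.2]
grip_width: 0.0006
grasp_force: 0.0
carrier_seat [([165.0, 123.0], 0.81, [-4.5, 0.6])]
carrier_grip [([188.0, 243.0], 0.96, [-95.0, 2.9])]
start_top [([378.0, 211.0], 0.94, [-88.7, -143.4])]
blank [([266.0, 274.0], 0.78)]
reagent [([323.0, 343.0], 0.93), ([412.0, 213.0], 0.47)]
jar [([251.0, 354.0], 0.71)]
beaker [([370.0, 228.0], 0.63)]
slidebox [([412.0, 212.0], 0.6)]
dish [([464.0, 207.0], 0.86)]
[0.63703465 0.06873306 0.21985144] [ 0.2 -0.3  0.5] 33.175
```

```bash
python3 -c "
from cell import ticket; print(ticket.sign_off())"
```

```text
the job is handed in; nothing more can be done
None
```

The keyhole carrier is hung home on the free stud, released, with the catch reading as up; the start button was then pressed fully and released, and the job handed in at about 33 s, after a first grasp that slipped and a first hang that rode over the stud head at about 25 N and was redone.

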